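# Put the used dissecting instruments to soak

### The job

Put the used dissecting instruments to soak: lay every one of them from the stained bench pad flat in the steel tray, then slide the loaded tray along the bench, without lifting or tipping it, so that it lies inside the black taped outline under the pump bottle's spout, and give the pump two full strokes: press its head right down and let it come all the way up, twice. Then start the soak timer by pressing its three keys from left to right as seen from the robot's side (clear, minutes, start), one at a time. Leave the instruments lying in the tray inside the outline, and do not disturb the other things on the bench.

Things in the scene. Friction and masses are not known exactly. Their poses are not given: they have to be found in the camera images.
- tray: Open stainless-steel tray, 170 x 215 x 32 mm high over its rolled rim (rim 8 mm wide, 5 mm high; walls 2 mm inside its outer edge), floor 4 mm thick, 158 x 203 mm inside, 0.45 to 0.7 kg, loose on the bench. Origin: centre of its underside. x along its short side, y along its long side, z up. At the start its y is roughly world y and it lies to the right (-y) of the outline.
- forceps: Steel dissecting forceps lying on their side, rigid, 142 mm long, 17 mm wide at the middle (grip there), 10 mm high, 45 g. Origin: underside, at the middle where it is gripped. x along the instrument towards the points. May be absent.
- scissors: Steel dissecting scissors, closed, rigid, 152 mm long, 62 mm wide over the two finger loops, 8 mm high and 14 mm wide at the pivot, where they are gripped, 60 g. Origin: underside, at the pivot. x towards the points. May be absent.
- knife: Steel dissecting knife with a thick flat handle, 141 mm long, handle 12 mm wide and 9 mm high, 50 g. Origin: underside of the handle, near the centre of mass. x towards the blade. May be absent.
- needle: Dissecting needle: aluminium handle 86 mm long, 11 mm wide, 10 mm high, with a thin steel needle, 144 mm in all, 35 g. Origin: underside of the handle, near the centre of mass (the handle runs from -55 to +31 mm along x). x towards the needle's point. May be absent.
- spatula: Double-ended steel lab spatula, 156 mm long, shank 9 mm wide and 8 mm high, flat ends up to 18 mm wide, 50 g. Origin: underside of the shank, at its middle. x along it. May be absent.
- outline (a point): Centre, at bench height, of the rectangle of black tape stuck on the bench in front of the white pump bottle; inside the tape it measures 210 x 253 mm. y: along its long side, towards the bottle (the bottle's axis stands 176 mm from the centre along +y; bottle 82 mm in diameter, its steel foot 94 mm); x: along its short side.
- pump (a joint): Travel of the pump head of the fixed disinfectant bottle: 0 up, 0.014 m right down; spring, 3 N to start, 9 N at the bottom. Comes up by itself.
- pump_top (a point): Centre of the top of the pump head, a white disc 38 mm across, 246 mm above the bench when up; pressed straight down. A spout 105 mm long sticks out from it over the outline, at the head's height, about 200 mm above the bench.
- key_clear (a joint): Travel of the timer's clear key, the left one of the three seen from the robot's side (+y end): 0 up, 0.005 m down; spring, 1.2 N to start, 4 N at the bottom.
- key_clear_top (a point): Centre of the top of the clear key, white, 24 x 24 mm, 10 mm proud of the timer's panel. The grey timer is a fixed box 84 x 164 x 30 mm high (panel 30 mm above the bench) with a display behind its row of keys. x axis: from the keys towards the display; y: along the row, to the left.
- key_minutes (a joint): The same for the minutes key, the middle one.
- key_minutes_top (a point): Centre of the top of the minutes key, 24 x 24 mm, 46 mm to the right of the clear key.
- key_start (a joint): The same for the start key, the right one.
- key_start_top (a point): Centre of the top of the start key, 24 mm deep and 36 mm wide, 53 mm to the right of the minutes key.
- vial: Bystander: clear specimen vial with a green cap, 42 mm across, 98 mm high, loose. Origin: underside.
- jar: Bystander: amber specimen jar with a white cap, 60 mm across, 85 mm high, loose. Origin: underside.
- pot_a: Bystander: orange plastic sample pot, 50 mm across, 52 mm high, loose, by the instruments. Origin: underside.
- pot_b: Bystander: light green sample pot, 50 mm across, 52 mm high, loose. Origin: underside.
- slide_holder: Bystander: flat white holder with five microscope slides and orange clips, 85 x 125 x 14 mm, loose, near the robot. Origin: underside.
- petri_dish: Bystander: closed clear petri dish, 95 mm across, 17 mm high, loose, beyond the tray. Origin: underside.
There are look-alikes about, which are no part of the job. Several things look just like the part that bears key_clear: the one meant starts nearest to the robot's base.

How it is judged:
By the outcome, as a careful person would: the job done as asked, in the order asked, and still so for the second after the job is handed in, with the robot touching nothing.
Of forceps, scissors, knife, needle, spatula only 3 to 5 are there at a start; the rules pass over those that are not, and their reading is None.
At some moment in a run one of forceps, scissors, knife, needle, spatula, tray may be knocked a few centimetres aside while the robot is not near it.
Once in a run the grip may slacken for a moment while it holds something.
It also fails if it takes over 208 s, if anything falls off the work surface, if the arm or the gripper's body presses on something with over 40 N, if the wrist force passes 120 N, or if a joint passes its speed limit or range.

### The arm

A 6-joint arm with a two-finger parallel gripper is mounted at the origin on the work surface. World frame = base frame: x ahead of the robot, y to its left, z up, the work surface at z = 0. Lengths are in m, angles in degrees, forces in N, time in s.
With the tool pointing down it reaches from about 0.3 to 0.75 m from the base axis. Payload 8.5 kg.
Tool frame: the origin (TCP) lies midway between the tips of the shut fingers; the grasp point (between the pads) lies 19 mm behind it (grip_depth is the distance from the TCP to the grasp point, in m); y points along the fingers, x is the direction in which the jaws open and shut, and the axes are right-handed (so a half turn about y gives the same grasp; the last joint's range is limited). The gripper opens to 85 mm and grips with 20 to 120 N. Pads are 22 mm wide; open, the fingers measure 114 mm over their backs; the gripper's body (76 mm by 85 mm) begins 54 mm behind the grasp point. The pads swing forward as they close: fully open they stand 13 mm farther back than shut.
Start: joints at [52.981, 21.807, 74.336, -0, 83.858, -12.336], TCP at [0.23, 0.5, 0.231] pointing down, gripper open.
Joint ranges: [-178.18, 178.18], [-50.72, 133.34], [12.68, 142.11], [-81.47, 261.47], [9.98, 163.14], [-165.26, 165.26]. Speed limits (degrees/s): [136.94, 136.94, 180, 180, 180, 180].

### API

Orientations are given as a 3x3 rotation matrix whose columns are the frame's x, y, z axes.
In Python, from rig import get_state, get_image, camera_model, close_job, recognise, tip_of, grip_depth gives the robot as it stands.
- The arm moves only by the tool carry_out, never from a script. Its argument "increments" is a list of rows, each a list of 7 numbers: the shift along the tool's x, y, z as a fraction of full scale, then the turn, a rotation vector about the tool's x, y, z as a fraction of full scale, then the opening in per cent of the stroke, from 0 (shut) to 100 (fully open). A call has 1 to 10 rows; each row is the pose to reach, as a shift and turn from the pose commanded when the call began, along the tool's axes at that moment; what a row does not reach only later rows make up. Full scale, the value 1, is 75 cm for a shift and 90 degrees for a turn. A row lasts 1/12 s, in which the tool goes at most 41.7 mm and 7.16 degrees, less where a joint would pass 70% of its speed; a pose out of reach is approached as far as the arm can. A call with a number of a shift or a turn outside -1 to 1 is refused whole. A call with a gripper value outside its range is refused whole. The fingers move at their own pace and stop on an object; the grip force is fixed at half the most. Time passes only in rows, so rows that repeat a pose let the fingers close. It gives the time, the measured TCP pose, the force and the opening at its end, in the units of the state.
- get_state(): the state, without advancing time (a new reading comes with each control period).
- get_image(name): name is "scene" or "top" or "wrist"; returns the picture (420x560x3 uint8, red, green, blue); there is no depth.
- camera_model(name): a dict with "fx", "fy", "cx", "cy" (pixels), "R" (3x3) and "t" (3): a world point X has camera coordinates R X + t; the wrist camera has in their place "mount" (4x4, takes a point from camera to tool coordinates, whose origin is the TCP and whose axes are the tool frame's). Camera axes: x right, y down, z forward; pixel columns grow to the right and rows downward; lengths in m; the calibration is good to about 2 mm. The wrist camera is an equidistant fisheye: a pixel r from the principal point sees the ray r / f radians off the axis. A picture is of the moment at which its call begins: read the wrist's pose just before it. camera_model takes no time and is no camera call.
- close_job(): hands the job in, once; it reports no verdict.
Trained networks look in the newest picture that a camera, given by its name, has taken for a name from the list of things; names that differ only in an ending like _2 or _b are one class to them, and where a whole thing is asked for, a point or a joint stands for the part that bears it (a point fixed in the world has none). Each returns a list of dicts, best first, with "score" (0 to 1); they miss things now and then, are a little off and sometimes report something else, mostly with a low value. They report only what shows in the picture. A call takes as long as a camera call. They do not tell look-alikes from the thing itself.
- recognise(camera, target): "uv" ([column, row] in pixels, amid what is visible of it).
- tip_of(camera, target): "uv" ([column, row] in pixels: a listed point, or the origin of a listed thing).
The state is a dict: "time_s": time; "joints": joint angles; "joint_velocities": joint speeds; "tau": joint torques, N m; "ee_pos": TCP position; "tcp_rot": TCP orientation; "ft_force": force on the tool from outside, world axes, zero at the start; "ft_torque": the same for the moment, N m; "gripper_width": opening from 0.0 (shut) to 1.0 (fully open).
Only numpy, scipy, OpenCV 4.12 (cv2) and the standard library are available. Lean on these libraries where they do the work, as an engineer would, in place of code of your own. Each camera call takes 0.05 s, during which the arm holds its last target.

## Working session

There is one attempt and no reset: what is moved stays moved. The work goes in short steps, Python scripts to look and compute and a tool call to move; the robot and the scene stay as the last step left them, time stands still between calls to the robot, and variables do not carry over. Pictures are saved under pics/ and viewed, and the job is handed in when it is done.

Besides the shell and the picture viewer there is one more tool, called as name(argument=value, ...), one argument or row to a line, values as JSON. carry_out: Moves the arm, as the interface text tells. Its arguments: {"type":"object","properties":{"increments":{"type":"array","items":{"type":"array","items":{"type":"number"}}}},"required":["increments"]}

```bash
mkdir -p pics; ls; python3 - <<'E'
from rig import *
import cv2,numpy as np
s=get_state();print({k:np.round(v,3).tolist() for k,v in s.items()}, grip_depth)
for c in ["scene","top","wrist"]:
    im=get_image(c);cv2.imwrite(f"pics/a_{c}.png",im[:,:,::-1]);m=camera_model(c);print(c,{k:np.round(v,4).tolist() for k,v in m.items()})
E
```

```text
pics
{'time_s': 0.0, 'joints': [52.98, 21.84, 74.387, 0.001, 83.857, -12.337], 'joint_velocities': [-0.064, 0.015, -0.063, -0.075, -0.028, 0.014], 'tau': [0.001, -44.846, -23.128, -0.0, 0.005, 0.0], 'ee_pos': [0.229, 0.499, 0.231], 'tcp_rot': [[0.418, -0.001, -0.909], [0.909, -0.001, 0.418], [-0.001, -1.0, 0.0]], 'ft_force': [0.892, 0.469, 0.626], 'ft_torque': [0.025, 0.032, -0.003], 'gripper_width': 0.999} 0.0187
scene {'fx': 404.3074, 'fy': 404.3074, 'cx': 277.954, 'cy': 204.8849, 'R': [[0.1382, 0.9903, -0.0169], [0.5616, -0.0924, -0.8222], [-0.8158, 0.1041, -0.5689]], 't': [-0.1311, -0.1793, 1.7882]}
top {'fx': 516.6312, 'fy': 516.6312, 'cx': 279.311, 'cy': 211.0675, 'R': [[-0.0202, -0.9998, 0.0051], [-0.9838, 0.019, -0.1784], [0.1782, -0.0087, -0.9839]], 't': [0.0635, 0.6115, 1.6627]}
wrist {'fx': 325.1923, 'fy': 325.1923, 'cx': 276.3429, 'cy': 208.5359, 'mount': [[1.0, 0.0009, -0.0003, -0.0004], [0.0006, -0.2871, 0.9579, -0.1432], [0.0007, -0.9579, -0.2871, 0.072], [0.0, 0.0, 0.0, 1.0]]}
```

View images.

View pics/a_top.png

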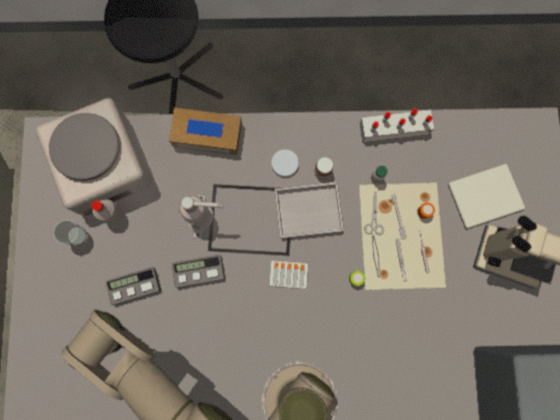

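View pics/a_scene.png

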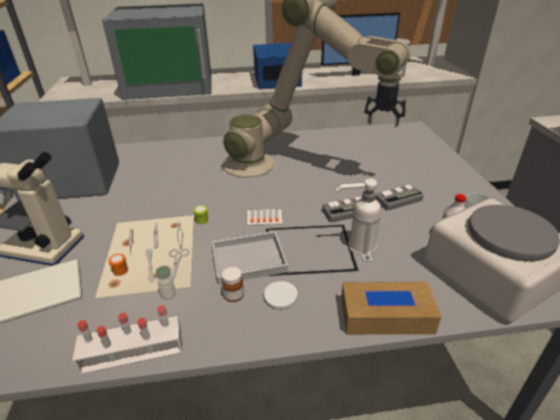

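View pics/a_wrist.png

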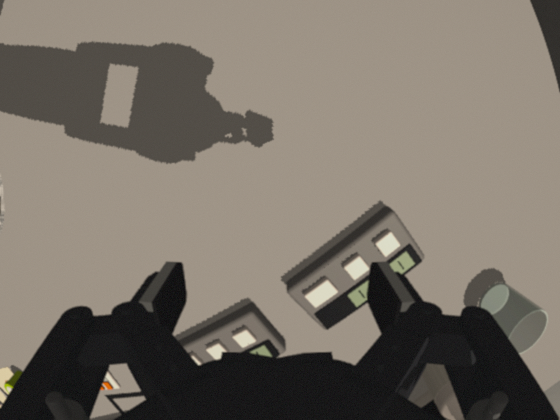

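```bash
cat > h.py <<'E'
from rig import *
import cv2,numpy as np
np.set_printoptions(precision=4,suppress=True)
def ray(cam,uv,st=None):
    m=camera_model(cam);u,v=uv
    a=(u-m['cx'])/m['fx'];b=(v-m['cy'])/m['fy']
    if cam!='wrist':
        R=np.array(m['R']);t=np.array(m['t'])
        return -R.T@t, R.T@np.array([a,b,1.])
    r=np.hypot(a,b);s=np.sin(r)/r if r>1e-9 else 1
    d=np.array([a*s,b*s,np.cos(r)])
    st=st or get_state();M=np.array(m['mount']);T=np.array(st['tcp_rot']);p=np.array(st['ee_pos'])
    return p+T@M[:3,3], T@(M[:3,:3]@d)
def w(cam,uv,z=0.,st=None):
    o,d=ray(cam,uv,st);return o+d*(z-o[2])/d[2]
def proj(cam,X,st=None):
    m=camera_model(cam);X=np.array(X,float)
    if cam!='wrist':
        c=np.array(m['R'])@X+np.array(m['t']);return np.array([m['cx']+m['fx']*c[0]/c[2],m['cy']+m['fy']*c[1]/c[2]])
    st=st or get_state();M=np.array(m['mount']);T=np.array(st['tcp_rot']);p=np.array(st['ee_pos'])
    c=M[:3,:3].T@(T.T@(X-p)-M[:3,3]);r=np.hypot(c[0],c[1]);th=np.arctan2(r,c[2])
    return np.array([m['cx']+m['fx']*th*c[0]/r,m['cy']+m['fy']*th*c[1]/r])
def save(im,n,crop=None,k=1):
    if crop: x0,y0,x1,y1=crop;im=im[y0:y1,x0:x1]
    im=cv2.resize(im,None,fx=k,fy=k,interpolation=cv2.INTER_CUBIC);cv2.imwrite(f'pics/{n}.png',im[:,:,::-1])
def rect(cam,im,x0,x1,y0,y1,z,ppm,st=None):
    """orthorectified: cols = -y (left=+y), rows = -x (up=+x)"""
    xs=np.arange(x1,x0,-1/ppm);ys=np.arange(y1,y0,-1/ppm)
    mp=np.array([[proj(cam,(x,y,z),st) for y in ys] for x in xs],np.float32)
    return cv2.remap(im,mp[...,0],mp[...,1],cv2.INTER_LINEAR)
E
python3 - <<'E'
from h import *
im=get_image('top');save(im,'b_pad',(350,170,460,300),5)
save(im,'b_left',(110,170,350,300),3)
Z=dict(tray=0,pump_top=.246,key_clear_top=.04,key_minutes_top=.04,key_start_top=.04)
for n in "tray forceps scissors knife needle spatula outline pump_top key_clear_top key_minutes_top key_start_top vial jar pot_a pot_b slide_holder petri_dish".split():
    r=tip_of('top',n)
    print(n,[(round(q['score'],2),np.round(q['uv'],1).tolist(),w('top',q['uv'],Z.get(n,0))[:2].round(3).tolist()) for q in r[:4]])
print(get_state()['time_s'])
E
```

```text
tray [(0.57, [307.3, 213.0], [0.614, -0.045]), (0.16, [377.5, 256.0], [0.462, -0.278])]
forceps [(0.62, [376.7, 254.6], [0.467, -0.276]), (0.58, [195.7, 274.5], [0.412, 0.336])]
scissors [(0.65, [373.4, 213.7], [0.607, -0.272])]
knife [(0.71, [401.9, 254.1], [0.467, -0.361])]
needle [(0.65, [425.6, 257.3], [0.454, -0.441]), (0.51, [375.3, 213.1], [0.609, -0.278])]
spatula [(0.55, [397.5, 215.4], [0.6, -0.354]), (0.29, [306.0, 210.6], [0.622, -0.041])]
outline [(0.28, [425.9, 211.6], [0.611, -0.453])]
pump_top [(0.7, [185.3, 200.9], [0.614, 0.33])]
key_clear_top [(0.57, [117.9, 297.0], [0.342, 0.582]), (0.54, [184.5, 274.5], [0.41, 0.366])]
key_minutes_top [(0.69, [321.0, 174.2], [0.74, -0.093]), (0.64, [130.8, 292.9], [0.354, 0.54]), (0.49, [423.2, 210.7], [0.607, -0.432]), (0.38, [192.7, 276.0], [0.405, 0.339])]
key_start_top [(0.44, [144.7, 288.2], [0.368, 0.495]), (0.41, [210.4, 275.6], [0.405, 0.281])]
vial [(0.48, [375.4, 179.4], [0.728, -0.285])]
jar [(0.73, [321.1, 172.3], [0.757, -0.097]), (0.3, [195.3, 278.4], [0.399, 0.337])]
pot_a [(0.79, [423.4, 213.2], [0.606, -0.444]), (0.7, [354.1, 280.6], [0.381, -0.195])]
pot_b [(0.79, [423.4, 213.2], [0.606, -0.444]), (0.7, [354.1, 280.6], [0.381, -0.195])]
slide_holder []
petri_dish [(0.86, [283.2, 161.7], [0.798, 0.034]), (0.25, [211.2, 273.5], [0.414, 0.284])]
1.05
```

View pics/b_pad.png

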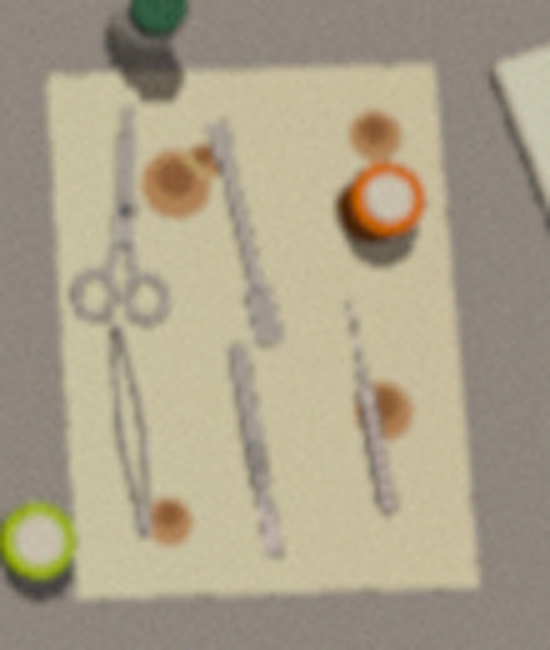

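View pics/b_left.png

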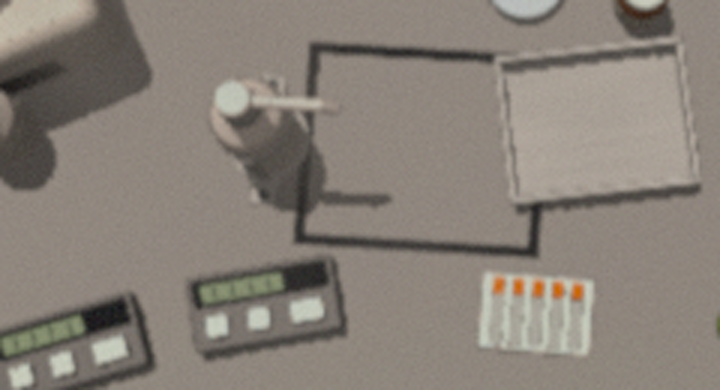

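```bash
cat >> h.py <<'E'
from scipy.spatial.transform import Rotation as Ro
def Rdown(yaw):
    a=np.radians(yaw);x=np.array([np.cos(a),np.sin(a),0]);y=np.array([0,0,-1.]);return np.c_[x,y,np.cross(x,y)]
def inc(p,yaw=None,st=None):
    st=st or get_state();T=np.array(st['tcp_rot']);q=np.array(st['ee_pos'])
    d=T.T@(np.array(p)-q)/.75
    r=np.zeros(3) if yaw is None else Ro.from_matrix(T.T@Rdown(yaw)).as_rotvec(degrees=True)/90
    n=max(np.linalg.norm(d)*.75/.0417,np.linalg.norm(r)*90/7.16)
    print('inc',d.round(4).tolist(),r.round(4).tolist(),'rows>=',round(n,1));return d,r
def yaw(st=None):
    T=np.array((st or get_state())['tcp_rot']);return np.degrees(np.arctan2(T[1,0],T[0,0]))
def S():
    s=get_state();print('t',round(s['time_s'],2),'p',np.round(s['ee_pos'],4),'yaw',round(yaw(s),2),'F',np.round(s['ft_force'],1),'w',round(s['gripper_width'],3),'j',np.round(s['joints'],0));return s
E
python3 - <<'E'
from h import *
S();inc((.50,-.31,.30),90)
E
```

```text
t 1.05 p [0.2297 0.4997 0.2313] yaw 65.32 F [ 0.1 -0.2 -0.5] w 0.999 j [ 53.  22.  74.   0.  84. -12.]
inc [-0.8305, -0.0916, -0.7783] [0.0, -0.2742, 0.0] rows>= 20.5
```

carry_out(
  increments=[
    [-0.83, -0.09, -0.78, 0, -0.27, 0, 60],
    [-0.83, -0.09, -0.78, 0, -0.27, 0, 60],
    [-0.83, -0.09, -0.78, 0, -0.27, 0, 60],
    [-0.83, -0.09, -0.78, 0, -0.27, 0, 60],
    [-0.83, -0.09, -0.78, 0, -0.27, 0, 60],
    [-0.83, -0.09, -0.78, 0, -0.27, 0, 60],
    [-0.83, -0.09, -0.78, 0, -0.27, 0, 60],
    [-0.83, -0.09, -0.78, 0, -0.27, 0, 60],
    [-0.83, -0.09, -0.78, 0, -0.27, 0, 60],
    [-0.83, -0.09, -0.78, 0, -0.27, 0, 60],
  ],
)

```text
time_s: 1.88
ee_pos: [0.359, 0.1131, 0.2639]
tcp_rot: [[0.006, 0.001, -1.0], [1.0, 0.0, 0.006], [0.0, -1.0, -0.001]]
ft_force: [1.5, 0.9, -0.3]
gripper_width: 0.596
```

```bash
python3 - <<'E'
from h import *
S();inc((.50,-.31,.30),90)
E
```

```text
t 1.88 p [0.359  0.1131 0.2639] yaw 89.63 F [ 1.5  0.9 -0.3] w 0.596 j [ -1.   2.  95.   0.  83. -90.]
inc [-0.5629, -0.0479, -0.1917] [0.0006, -0.0041, 0.0] rows>= 10.7
```

carry_out(
  increments=[
    [-0.56, -0.048, -0.19, 0, 0, 0, 60],
    [-0.56, -0.048, -0.19, 0, 0, 0, 60],
    [-0.56, -0.048, -0.19, 0, 0, 0, 60],
    [-0.56, -0.048, -0.19, 0, 0, 0, 60],
    [-0.56, -0.048, -0.19, 0, 0, 0, 60],
    [-0.56, -0.048, -0.19, 0, 0, 0, 60],
    [-0.56, -0.048, -0.19, 0, 0, 0, 60],
    [-0.56, -0.048, -0.19, 0, 0, 0, 60],
    [-0.56, -0.048, -0.19, 0, 0, 0, 60],
    [-0.56, -0.048, -0.19, 0, 0, 0, 60],
  ],
)

```text
time_s: 2.72
ee_pos: [0.4899, -0.2813, 0.2974]
tcp_rot: [[0.007, 0.0, -1.0], [1.0, -0.0, 0.007], [-0.0, -1.0, -0.0]]
ft_force: [0.7, 0.8, -0.6]
gripper_width: 0.599
```

carry_out(
  increments=[
    [-0.04, 0, -0.01, 0, 0, 0, 60],
    [-0.04, 0, -0.01, 0, 0, 0, 60],
    [-0.04, 0, -0.01, 0, 0, 0, 60],
  ],
)

```text
time_s: 2.97
ee_pos: [0.497, -0.3104, 0.2962]
tcp_rot: [[0.009, -0.001, -1.0], [1.0, 0.001, 0.009], [0.001, -1.0, 0.001]]
ft_force: [0.1, 0.4, -0.2]
gripper_width: 0.605
```

```bash
cat > pad.py <<'E'
from h import *
import sys
s=S();im=get_image('wrist');save(im,sys.argv[1])
r=rect('wrist',im,.36,.70,-.50,-.20,.006,1600,s)
cv2.imwrite(f'pics/{sys.argv[1]}_r.png',r[:,:,::-1])
for n in "forceps scissors knife needle spatula".split():
    print(n,[(round(q['score'],2),np.round(q['uv'],1).tolist(),w('wrist',q['uv'],0.005,s)[:2].round(4).tolist()) for q in tip_of('wrist',n)[:3]])
E
python3 pad.py c1
```

```text
t 2.97 p [ 0.497  -0.3104  0.2962] yaw 89.51 F [ 0.1  0.4 -0.2] w 0.605 j [ -44.   24.   61.    0.   96. -133.]Traceback (most recent call last):
  File "pad.py", line 4, in <module>
    r=rect('wrist',im,.36,.70,-.50,-.20,.006,1600,s)
  File "h.py", line 29, in rect
    mp=np.array([[proj(cam,(x,y,z),st) for y in ys] for x in xs],np.float32)
                  ~~~~^^^^^^^^^^^^^^^^
  File "h.py", line 17, in proj
    m=camera_model(cam);X=np.array(X,float)
ValueError: time passes only in moves, steps and waits
```

View pics/c1.png

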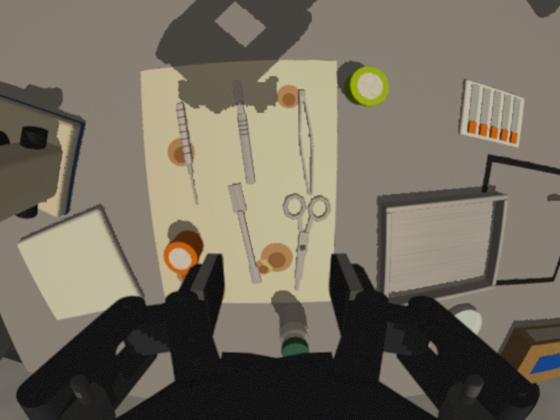

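```bash
python3 - <<'E'
s=open('h.py').read()
s=s.replace("def ray(","_cm=camera_model\n_c={}\ndef camera_model(c):\n    if c not in _c:_c[c]=_cm(c)\n    return _c[c]\ndef ray(",1)
open('h.py','w').write(s)
E
python3 pad.py c1
```

```text
t 3.02 p [ 0.497  -0.3092  0.2967] yaw 89.59 F [-0.5  0.4  0.3] w 0.604 j [ -43.   24.   61.    0.   96. -133.]
forceps [(0.57, [306.4, 141.6], [0.4616, -0.2695])]
scissors [(0.68, [298.8, 241.6], [0.6048, -0.2781])]
knife [(0.96, [245.6, 140.2], [0.4591, -0.3507])]
needle [(0.84, [187.1, 138.3], [0.4539, -0.4314]), (0.69, [296.7, 242.7], [0.6065, -0.2811])]
spatula [(0.64, [248.4, 240.4], [0.6025, -0.351])]
```

View pics/c1_r.png

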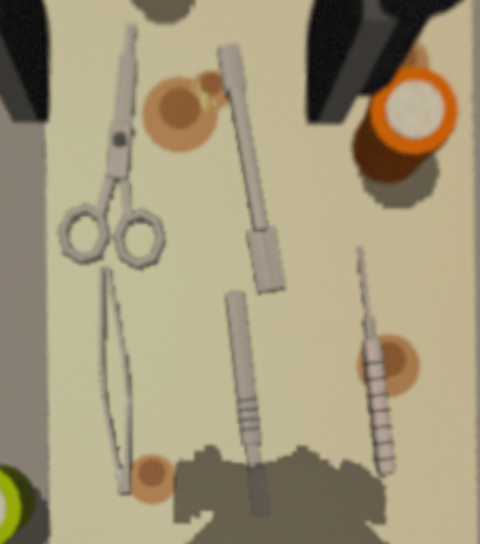

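```bash
python3 - <<'E'
from h import *
im=cv2.imread('pics/c1.png')[:,:,::-1]
s=get_state()
r=rect('wrist',im,.48,.74,-.20,.24,.032,1500,s)
cv2.imwrite('pics/c1_t.png',r[:,:,::-1])
S();inc((.613,-.275,.12),84.3)
E
```

```text
t 3.32 p [ 0.4971 -0.3083  0.2977] yaw 89.68 F [0.5 0.1 0.4] w 0.602 j [ -43.   23.   61.    0.   96. -133.]
inc [0.0454, 0.237, -0.1542] [0.0003, 0.0597, -0.0003] rows>= 5.2
```

View pics/c1_t.png

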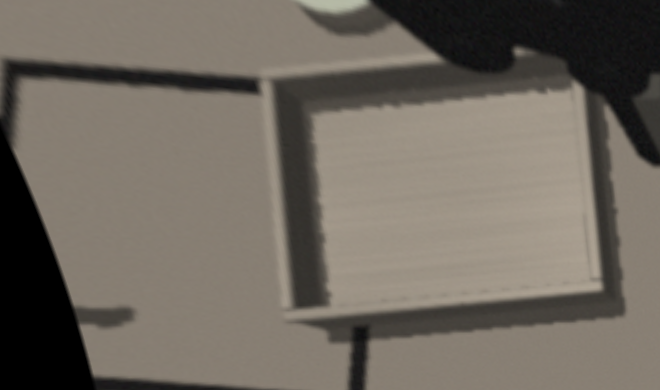

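carry_out(
  increments=[
    [0.045, 0.237, -0.154, 0, 0.06, 0, 55],
    [0.045, 0.237, -0.154, 0, 0.06, 0, 55],
    [0.045, 0.237, -0.154, 0, 0.06, 0, 55],
    [0.045, 0.237, -0.154, 0, 0.06, 0, 55],
    [0.045, 0.237, -0.154, 0, 0.06, 0, 55],
    [0.045, 0.237, -0.154, 0, 0.06, 0, 55],
    [0.045, 0.237, -0.154, 0, 0.06, 0, 55],
    [0.045, 0.237, -0.154, 0, 0.06, 0, 55],
  ],
)

```text
time_s: 3.98
ee_pos: [0.6129, -0.2764, 0.1207]
tcp_rot: [[0.1, 0.001, -0.995], [0.995, -0.001, 0.1], [-0.001, -1.0, -0.001]]
ft_force: [0.0, -0.1, 0.9]
gripper_width: 0.554
```

```bash
python3 - <<'E'
from h import *
s=S();im=get_image('wrist');save(im,'d1',(120,60,460,400),2)
inc((.613,-.275,.004),84.3)
E
```

```text
t 3.98 p [ 0.6129 -0.2764  0.1207] yaw 84.24 F [ 0.  -0.1  0.9] w 0.554 j [ -34.   39.   62.   -0.   79. -119.]
inc [0.0028, 0.157, 0.0005] [0.0018, -0.001, -0.0011] rows>= 2.8
```

View pics/d1.png

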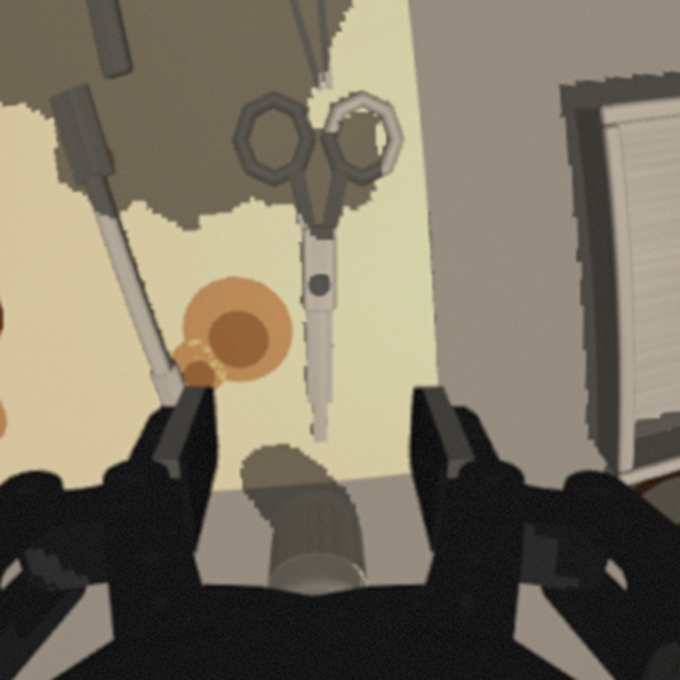

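carry_out(
  increments=[
    [0.002, 0.155, 0, 0, 0, 0, 45],
    [0.002, 0.155, 0, 0, 0, 0, 45],
    [0.002, 0.155, 0, 0, 0, 0, 45],
    [0.002, 0.155, 0, 0, 0, 0, 45],
    [0.002, 0.156, 0, 0, 0, 0, 45],
    [0.002, 0.156, 0, 0, 0, 0, 0],
    [0.002, 0.156, 0, 0, 0, 0, 0],
    [0.002, 0.156, 0, 0, 0, 0, 0],
    [0.002, 0.156, 0, 0, 0, 0, 0],
    [0.002, 0.156, 0, 0, 0, 0, 0],
  ],
)

```text
time_s: 4.87
ee_pos: [0.6137, -0.2756, 0.0053]
tcp_rot: [[0.101, 0.003, -0.995], [0.995, -0.003, 0.101], [-0.002, -1.0, -0.003]]
ft_force: [-1.2, -0.4, 6.8]
gripper_width: 0.128
```

carry_out(
  increments=[
    [0, 0, 0, 0, 0, 0, 0],
    [0, 0, 0, 0, 0, 0, 0],
    [0, 0, 0, 0, 0, 0, 0],
    [0, -0.02, 0, 0, 0, 0, 0],
    [0, -0.07, 0, 0, 0, 0, 0],
    [0, -0.13, 0, 0, 0, 0, 0],
    [0, -0.13, 0, 0, 0, 0, 0],
  ],
)

```text
time_s: 5.45
ee_pos: [0.6157, -0.2765, 0.1096]
tcp_rot: [[0.101, 0.012, -0.995], [0.995, -0.008, 0.101], [-0.007, -1.0, -0.013]]
ft_force: [1.0, 0.1, 0.9]
gripper_width: 0.122
```

```bash
python3 - <<'E'
from h import *
s=S();im=get_image('wrist');save(im,'d2',(120,60,460,400),2)
inc((.56,-.09,.20),5)
E
```

```text
t 5.45 p [ 0.6157 -0.2765  0.1096] yaw 84.22 F [1.  0.1 0.9] w 0.122 j [ -34.   39.   63.   -0.   76. -118.]
inc [0.2388, -0.1265, 0.0966] [0.0079, 0.8803, 0.0015] rows>= 11.1
```

View pics/d2.png

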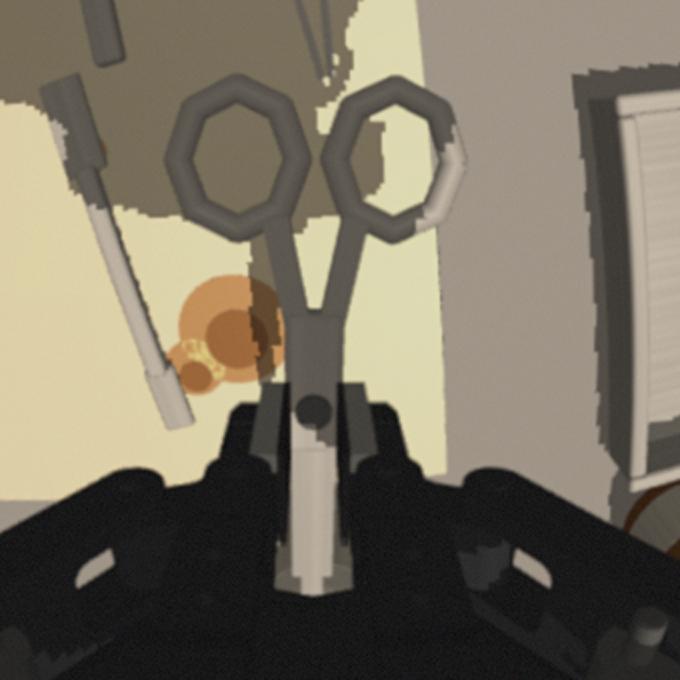

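```bash
cat >> h.py <<'E'
def tr(c,a,x,y):
    a=np.radians(a);return np.array([c[0]+x*np.cos(a)-y*np.sin(a),c[1]+x*np.sin(a)+y*np.cos(a)])
E
python3 - <<'E'
from h import *
inc((.573,-.039,.17),5.3)
E
```

```text
inc [0.3084, -0.0868, 0.0866] [0.0079, 0.8769, 0.0015] rows>= 11.0
```

carry_out(
  increments=[
    [0.31, -0.087, 0.087, 0, 0.877, 0, 0],
    [0.31, -0.087, 0.087, 0, 0.877, 0, 0],
    [0.31, -0.087, 0.087, 0, 0.877, 0, 0],
    [0.31, -0.087, 0.087, 0, 0.877, 0, 0],
    [0.31, -0.087, 0.087, 0, 0.877, 0, 0],
    [0.31, -0.087, 0.087, 0, 0.877, 0, 0],
    [0.31, -0.087, 0.087, 0, 0.877, 0, 0],
    [0.31, -0.087, 0.087, 0, 0.877, 0, 0],
    [0.31, -0.087, 0.087, 0, 0.877, 0, 0],
    [0.31, -0.087, 0.087, 0, 0.877, 0, 0],
  ],
)

```text
time_s: 6.33
ee_pos: [0.5711, -0.0365, 0.1654]
tcp_rot: [[0.976, 0.0, -0.217], [0.217, -0.0, 0.976], [0.0, -1.0, -0.0]]
ft_force: [-0.6, -0.5, -0.9]
gripper_width: 0.127
```

```bash
cat > tv.py <<'E'
from h import *
import sys
s=S();im=get_image('wrist');save(im,sys.argv[1])
z=float(sys.argv[2]) if len(sys.argv)>2 else .032
x0,x1,y0,y1=[float(v) for v in sys.argv[3:7]] if len(sys.argv)>3 else (.48,.74,-.20,.12)
r=rect('wrist',im,x0,x1,y0,y1,z,2000,s)
cv2.imwrite(f'pics/{sys.argv[1]}_t.png',r[:,:,::-1])
E
python3 tv.py e1; python3 -c "
from h import *
inc((.573,-.039,.17),5.3)"
```

```text
t 6.33 p [ 0.5711 -0.0365  0.1654] yaw 12.52 F [-0.6 -0.5 -0.9] w 0.127 j [-15.  27.  77.  -0.  76. -28.]
inc [0.0018, -0.0063, -0.0036] [0.0, 0.0753, 0.0] rows>= 0.9
```

View pics/e1.png

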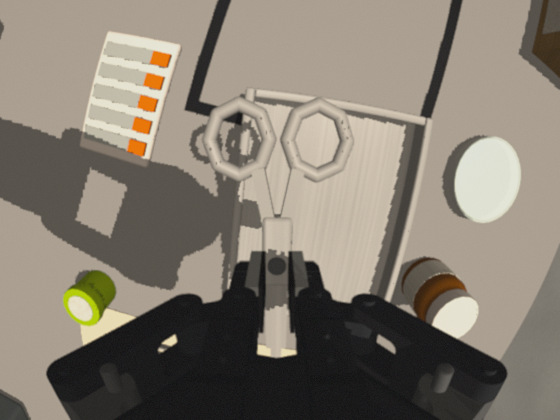

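View pics/e1_t.png

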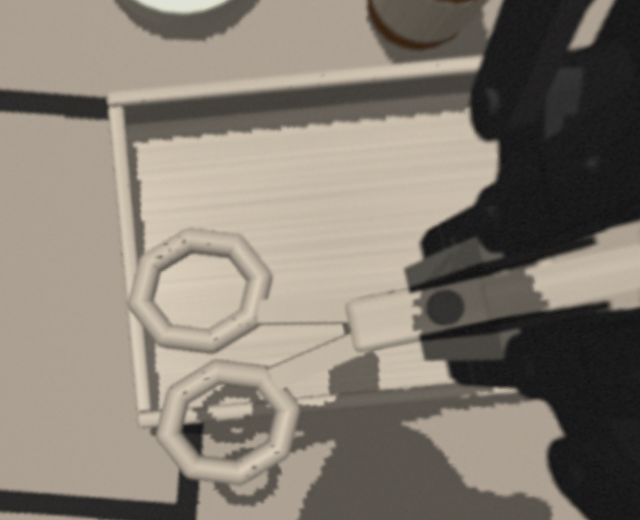

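```bash
python3 -c "
from h import *
print(tr((.618,-.049),5.3,-.042,.013));inc((.575,-.040,.011),5.3)"
```

```text
[ 0.575  -0.0399]
inc [0.0041, 0.2057, -0.0055] [0.0, 0.0753, 0.0] rows>= 3.7
```

carry_out(
  increments=[
    [0.004, 0.05, -0.0055, 0, 0.08, 0, 0],
    [0.004, 0.1, -0.0055, 0, 0.08, 0, 0],
    [0.004, 0.15, -0.0055, 0, 0.08, 0, 0],
    [0.004, 0.19, -0.0055, 0, 0.08, 0, 0],
    [0.004, 0.206, -0.0055, 0, 0.08, 0, 0],
    [0.004, 0.206, -0.0055, 0, 0.08, 0, 0],
  ],
)

```text
time_s: 6.88
ee_pos: [0.5743, -0.0402, 0.0086]
tcp_rot: [[0.995, -0.003, -0.101], [0.101, 0.001, 0.995], [-0.003, -1.0, 0.001]]
ft_force: [0.4, -0.0, -0.3]
gripper_width: 0.142
```

```bash
python3 -c "
from h import *
S();inc((.575,-.040,.010),5.3)"
```

```text
t 6.88 p [ 0.5743 -0.0402  0.0086] yaw 5.8 F [ 0.4 -0.  -0.3] w 0.142 j [-16.  39.  86.  -0.  56. -22.]
inc [0.001, -0.0018, 0.0002] [-0.0007, 0.0055, -0.002] rows>= 0.1
```

carry_out(
  increments=[
    [0, 0, 0, 0, 0, 0, 30],
    [0, 0, 0, 0, 0, 0, 30],
    [0, 0, 0, 0, 0, 0, 30],
    [0, -0.03, 0, 0, 0, 0, 30],
    [0, -0.08, 0, 0, 0, 0, 30],
    [0, -0.13, 0, 0, 0, 0, 30],
    [0, -0.18, 0, 0, 0, 0, 40],
    [0, -0.2, 0, 0, 0, 0, 50],
  ],
)

```text
time_s: 7.55
ee_pos: [0.5767, -0.0405, 0.1666]
tcp_rot: [[0.995, 0.008, -0.099], [0.099, -0.002, 0.995], [0.008, -1.0, -0.003]]
ft_force: [0.6, -0.0, 1.1]
gripper_width: 0.498
```

```bash
python3 tv.py e2 .01; python3 -c "
from h import *
S();inc((.464,-.272,.18),94.9)"
```

```text
t 7.55 p [ 0.5767 -0.0405  0.1666] yaw 5.7 F [ 0.6 -0.   1.1] w 0.498 j [-16.  27.  76.   0.  76. -21.]
t 7.6 p [ 0.5772 -0.0406  0.1675] yaw 5.7 F [ 0.9 -0.2  2.6] w 0.5 j [-16.  27.  76.   0.  76. -21.]
inc [-0.1807, -0.0173, -0.2921] [0.007, -0.9911, 0.0031] rows>= 12.5
```

View pics/e2_t.png

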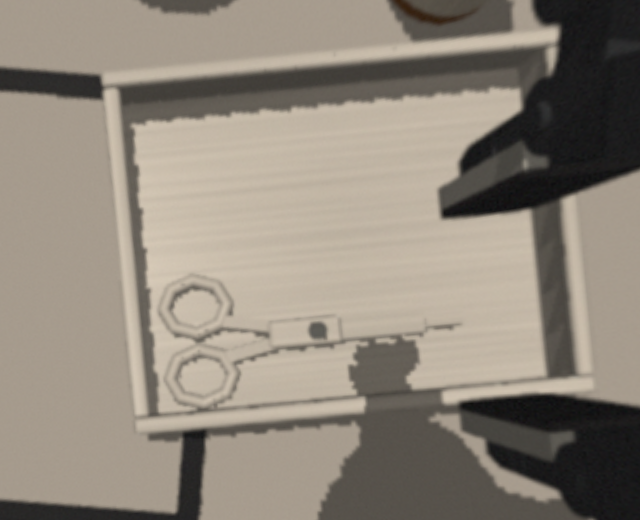

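carry_out(
  increments=[
    [-0.18, -0.017, -0.292, 0, -0.99, 0, 50],
    [-0.18, -0.017, -0.292, 0, -0.99, 0, 50],
    [-0.18, -0.017, -0.292, 0, -0.99, 0, 50],
    [-0.18, -0.017, -0.292, 0, -0.99, 0, 50],
    [-0.18, -0.017, -0.292, 0, -0.99, 0, 50],
    [-0.18, -0.017, -0.292, 0, -0.99, 0, 50],
    [-0.18, -0.017, -0.292, 0, -0.99, 0, 50],
    [-0.18, -0.017, -0.292, 0, -0.99, 0, 50],
    [-0.18, -0.017, -0.292, 0, -0.99, 0, 50],
    [-0.18, -0.017, -0.292, 0, -0.99, 0, 50],
  ],
)

```text
time_s: 8.43
ee_pos: [0.462, -0.2719, 0.1733]
tcp_rot: [[0.283, -0.0, -0.959], [0.959, 0.0, 0.283], [0.0, -1.0, 0.0]]
ft_force: [0.1, 0.1, -0.1]
gripper_width: 0.503
```

carry_out(
  increments=[
    [0, 0, 0, 0, -0.2, 0, 50],
    [0, 0, 0, 0, -0.2, 0, 50],
    [0, 0, 0, 0, -0.2, 0, 50],
  ],
)

```text
time_s: 8.68
ee_pos: [0.4623, -0.2713, 0.1734]
tcp_rot: [[-0.029, 0.0, -1.0], [1.0, -0.0, -0.029], [-0.0, -1.0, -0.0]]
ft_force: [0.2, -0.2, 0.4]
gripper_width: 0.497
```

```bash
python3 tv.py f1 .008 .36 .60 -.46 -.20; python3 -c "
from h import *
inc((.464,-.272,.007),94.9)"
```

```text
t 8.68 p [ 0.4623 -0.2713  0.1734] yaw 91.65 F [ 0.2 -0.2  0.4] w 0.497 j [ -43.   23.   82.    0.   75. -135.]
inc [-0.001, 0.2219, -0.0022] [0.0, -0.0354, -0.0] rows>= 4.0
```

View pics/f1_t.png

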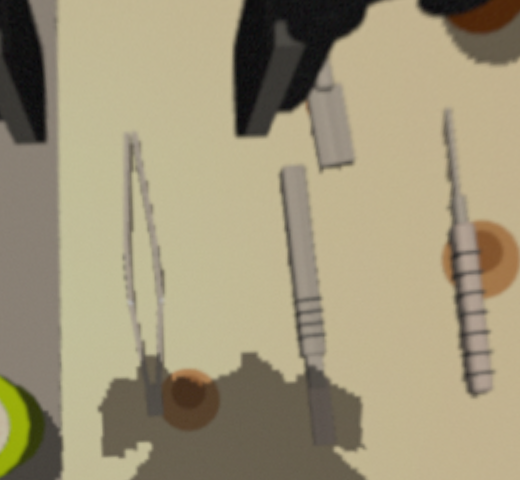

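carry_out(
  increments=[
    [-0.001, 0.05, -0.001, 0, -0.035, 0, 50],
    [-0.001, 0.1, -0.001, 0, -0.035, 0, 45],
    [-0.001, 0.15, -0.001, 0, -0.035, 0, 45],
    [-0.001, 0.2, -0.001, 0, -0.035, 0, 45],
    [-0.001, 0.222, -0.001, 0, -0.035, 0, 45],
    [-0.001, 0.222, -0.001, 0, -0.035, 0, 0],
    [-0.001, 0.222, -0.001, 0, -0.035, 0, 0],
    [-0.001, 0.222, -0.001, 0, -0.035, 0, 0],
    [-0.001, 0.222, -0.001, 0, -0.035, 0, 0],
    [-0.001, 0.222, -0.001, 0, -0.035, 0, 0],
  ],
)

```text
time_s: 9.57
ee_pos: [0.4638, -0.2726, 0.0084]
tcp_rot: [[-0.076, 0.002, -0.997], [0.997, -0.002, -0.076], [-0.002, -1.0, -0.002]]
ft_force: [-0.3, -0.2, -1.0]
gripper_width: 0.171
```

carry_out(
  increments=[
    [0, 0, 0, 0, 0, 0, 0],
    [0, 0, 0, 0, 0, 0, 0],
    [0, 0, 0, 0, 0, 0, 0],
    [0, -0.02, 0, 0, 0, 0, 0],
    [0, -0.07, 0, 0, 0, 0, 0],
    [0, -0.13, 0, 0, 0, 0, 0],
    [0, -0.18, 0, 0, 0, 0, 0],
    [0, -0.2, 0, 0, 0, 0, 0],
  ],
)

```text
time_s: 10.23
ee_pos: [0.4645, -0.2732, 0.1626]
tcp_rot: [[-0.077, 0.006, -0.997], [0.997, -0.006, -0.077], [-0.006, -1.0, -0.006]]
ft_force: [-0.7, -0.1, 0.3]
gripper_width: 0.167
```

```bash
python3 -c "
from h import *
s=S();im=get_image('wrist');save(im,'f2',(120,60,460,400),1)
p=tr((.618,-.049),5.3,.052,.014);print(p);inc((*p,.17),5.3)"
```

```text
t 10.23 p [ 0.4645 -0.2732  0.1626] yaw 94.4 F [-0.7 -0.1  0.3] w 0.167 j [ -43.   24.   83.    0.   73. -137.]
[ 0.6685 -0.0303]
inc [0.3024, -0.0092, -0.2957] [0.0073, 0.9901, -0.0004] rows>= 12.4
```

View pics/f2.png

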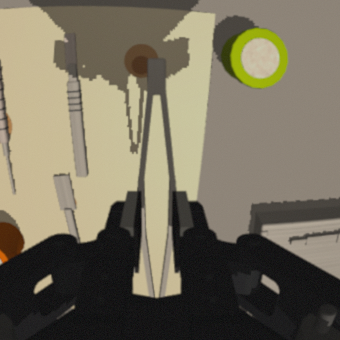

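```bash
python3 -c "
from h import *
print(w('top',(325,166),.085), w('top',(381,172),.098))
im=get_image('top');save(im,'g_top',(270,120,350,240),6)
p=tr((.618,-.049),5.3,.045,.022);print(p);inc((*p,.17),5.3)"
```

```text
[ 0.7563 -0.103   0.085 ] [ 0.7289 -0.2851  0.098 ]
[ 0.6608 -0.0229]
inc [0.3122, -0.0133, -0.2869] [0.0049, 0.99, -0.0003] rows>= 12.4
```

View pics/g_top.png

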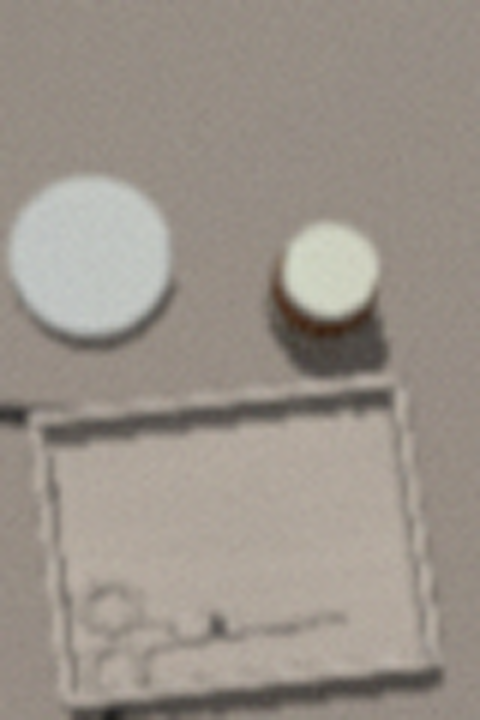

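carry_out(
  increments=[
    [0.312, -0.013, -0.287, 0, 0.99, 0, 0],
    [0.312, -0.013, -0.287, 0, 0.99, 0, 0],
    [0.312, -0.013, -0.287, 0, 0.99, 0, 0],
    [0.312, -0.013, -0.287, 0, 0.99, 0, 0],
    [0.312, -0.013, -0.287, 0, 0.99, 0, 0],
    [0.312, -0.013, -0.287, 0, 0.99, 0, 0],
    [0.312, -0.013, -0.287, 0, 0.99, 0, 0],
    [0.312, -0.013, -0.287, 0, 0.99, 0, 0],
    [0.312, -0.013, -0.287, 0, 0.99, 0, 0],
    [0.312, -0.013, -0.287, 0, 0.99, 0, 0],
  ],
)

```text
time_s: 11.17
ee_pos: [0.6606, -0.0194, 0.1642]
tcp_rot: [[0.896, -0.003, -0.443], [0.443, 0.001, 0.896], [-0.002, -1.0, 0.002]]
ft_force: [-0.3, -0.4, -1.4]
gripper_width: 0.169
```

carry_out(
  increments=[
    [0, 0, 0, 0, 0.2, 0, 0],
    [0, 0, 0, 0, 0.2, 0, 0],
    [0, 0, 0, 0, 0.2, 0, 0],
  ],
)

```text
time_s: 11.42
ee_pos: [0.6594, -0.0221, 0.1645]
tcp_rot: [[0.99, -0.003, -0.141], [0.141, 0.001, 0.99], [-0.003, -1.0, 0.001]]
ft_force: [0.4, 0.5, -0.5]
gripper_width: 0.169
```

```bash
python3 tv.py g1 .032;  python3 -c "
from h import *
p=tr((.618,-.049),5.3,.045,.022);print(p);inc((*p,.013),5.3)"
```

```text
t 11.42 p [ 0.6594 -0.0221  0.1645] yaw 8.09 F [ 0.4  0.5 -0.5] w 0.169 j [-12.  36.  61.  -0.  83. -20.]
[ 0.6608 -0.0229]
inc [0.0022, 0.2021, -0.0015] [-0.0007, 0.0302, -0.0019] rows>= 3.6
```

View pics/g1_t.png

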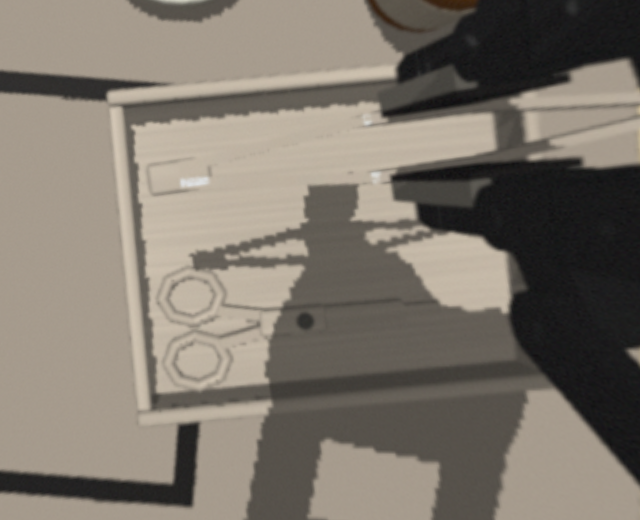

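carry_out(
  increments=[
    [0.002, 0.05, -0.0015, 0, 0.03, 0, 0],
    [0.002, 0.1, -0.0015, 0, 0.03, 0, 0],
    [0.002, 0.15, -0.0015, 0, 0.03, 0, 0],
    [0.002, 0.19, -0.0015, 0, 0.03, 0, 0],
    [0.002, 0.203, -0.0015, 0, 0.03, 0, 0],
    [0.002, 0.203, -0.0015, 0, 0.03, 0, 0],
    [0.002, 0.203, -0.0015, 0, 0.03, 0, 29],
    [0.002, 0.203, -0.0015, 0, 0.03, 0, 29],
    [0.002, 0.203, -0.0015, 0, 0.03, 0, 29],
  ],
)

```text
time_s: 12.22
ee_pos: [0.6618, -0.0233, 0.0147]
tcp_rot: [[0.995, 0.0, -0.101], [0.101, -0.0, 0.995], [0.0, -1.0, -0.0]]
ft_force: [0.7, 0.7, -0.4]
gripper_width: 0.291
```

carry_out(
  increments=[
    [0, 0, 0, 0, 0, 0, 29],
    [0, -0.01, 0, 0, 0, 0, 29],
    [0, -0.05, 0, 0, 0, 0, 29],
    [0, -0.08, 0, 0, 0, 0, 0],
    [0, -0.08, 0, 0, 0, 0, 0],
    [0, -0.08, 0, 0, 0, 0, 0],
  ],
)

```text
time_s: 12.72
ee_pos: [0.6622, -0.0234, 0.0763]
tcp_rot: [[0.995, 0.003, -0.1], [0.1, -0.001, 0.995], [0.003, -1.0, -0.001]]
ft_force: [-1.6, 0.4, -1.2]
gripper_width: -0.0
```

```bash
python3 tv.py g2 .010;  python3 -c "
from h import *
p=tr((.618,-.049),5.3,.02,.022);print(p);inc((*p,.06),5.3)"
```

```text
t 12.72 p [ 0.6622 -0.0234  0.0763] yaw 5.75 F [-1.6  0.4 -1.2] w -0.0 j [-12.  40.  67.   0.  72. -18.]
[ 0.6359 -0.0252]
inc [-0.0343, 0.0197, 0.0008] [0.0001, 0.005, 0.0003] rows>= 0.7
```

View pics/g2_t.png

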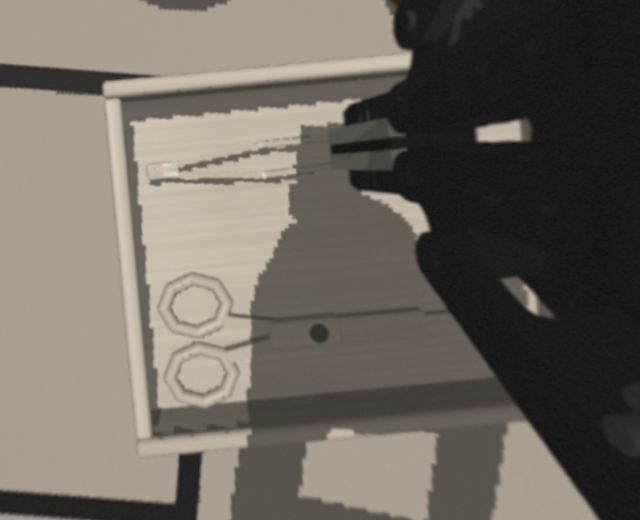

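carry_out(
  increments=[
    [-0.036, 0.02, 0, 0, 0.005, 0, 0],
    [-0.036, 0.03, 0, 0, 0.005, 0, 0],
    [-0.036, 0.06, 0, 0, 0.005, 0, 0],
    [-0.036, 0.086, 0, 0, 0.005, 0, 0],
    [-0.036, 0.086, 0, 0, 0.005, 0, 0],
    [-0.024, 0.086, 0, 0, 0.005, 0, 0],
    [-0.012, 0.086, 0, 0, 0.005, 0, 0],
    [-0.003, 0.086, 0, 0, 0.005, 0, 0],
    [-0.003, 0.086, 0, 0, 0.005, 0, 0],
    [-0.01, 0.06, 0, 0, 0.005, 0, 0],
  ],
)

```text
time_s: 13.6
ee_pos: [0.6529, -0.0236, 0.0263]
tcp_rot: [[0.996, -0.006, -0.092], [0.092, 0.001, 0.996], [-0.006, -1.0, 0.002]]
ft_force: [-0.8, -0.4, -0.2]
gripper_width: 0.003
```

carry_out(
  increments=[
    [-0.01, -0.05, 0, 0, 0, 0, 20],
    [-0.02, -0.1, 0, 0, 0, 0, 50],
    [-0.04, -0.15, 0, 0, 0, 0, 50],
    [-0.04, -0.17, 0, 0, 0, 0, 50],
    [-0.04, -0.17, 0, 0, 0, 0, 50],
  ],
)

```text
time_s: 14.02
ee_pos: [0.6251, -0.0271, 0.162]
tcp_rot: [[0.996, 0.008, -0.092], [0.092, -0.002, 0.996], [0.008, -1.0, -0.003]]
ft_force: [0.1, 0.4, 0.7]
gripper_width: 0.498
```

```bash
python3 tv.py g3 .010;  python3 -c "
from h import *
inc((.459,-.351,.18),96.5)"
```

```text
t 14.02 p [ 0.6251 -0.0271  0.162 ] yaw 5.29 F [0.1 0.4 0.7] w 0.498 j [-13.  32.  68.  -0.  79. -19.]
inc [-0.2594, -0.0283, -0.41] [0.0025, -1.0135, 0.0011] rows>= 12.7
```

View pics/g3_t.png

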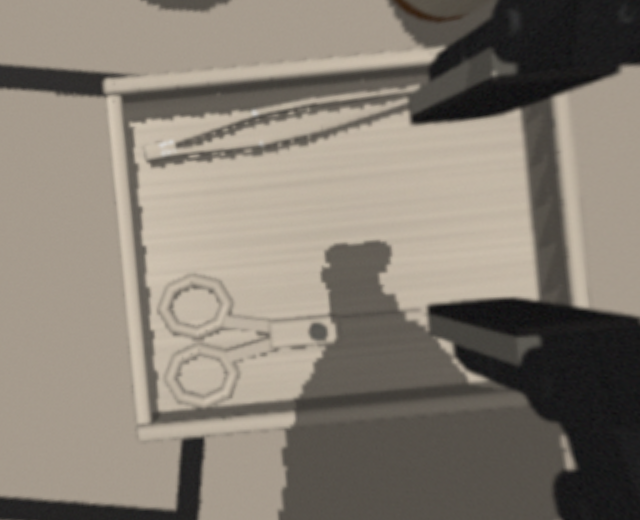

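carry_out(
  increments=[
    [-0.26, -0.028, -0.41, 0, -1, 0, 45],
    [-0.26, -0.028, -0.41, 0, -1, 0, 45],
    [-0.26, -0.028, -0.41, 0, -1, 0, 45],
    [-0.26, -0.028, -0.41, 0, -1, 0, 45],
    [-0.26, -0.028, -0.41, 0, -1, 0, 45],
    [-0.26, -0.028, -0.41, 0, -1, 0, 45],
    [-0.26, -0.028, -0.41, 0, -1, 0, 45],
    [-0.26, -0.028, -0.41, 0, -1, 0, 45],
    [-0.26, -0.028, -0.41, 0, -1, 0, 45],
    [-0.26, -0.028, -0.41, 0, -1, 0, 45],
  ],
)

```text
time_s: 14.9
ee_pos: [0.4559, -0.3545, 0.1763]
tcp_rot: [[0.298, -0.002, -0.954], [0.954, 0.001, 0.298], [0.0, -1.0, 0.003]]
ft_force: [0.7, 0.2, 0.4]
gripper_width: 0.449
```

carry_out(
  increments=[
    [0, 0, 0, 0, -0.21, 0, 45],
    [0, 0, 0, 0, -0.21, 0, 45],
    [0, 0, 0, 0, -0.21, 0, 45],
  ],
)

```text
time_s: 15.15
ee_pos: [0.4577, -0.351, 0.176]
tcp_rot: [[-0.03, -0.002, -1.0], [1.0, 0.003, -0.03], [0.003, -1.0, 0.002]]
ft_force: [-0.3, -0.6, -0.1]
gripper_width: 0.449
```

```bash
python3 tv.py k1 .008 .36 .60 -.50 -.24; python3 -c "
from h import *
inc((.459,-.351,.007),96.5)
print([(q['score'],w('wrist',q['uv'],.008)) for q in tip_of('wrist','knife')[:2]])"
```

```text
t 15.15 p [ 0.4577 -0.351   0.176 ] yaw 91.72 F [-0.3 -0.6 -0.1] w 0.449 j [ -49.   27.   75.    0.   78. -141.]
inc [-0.001, 0.2254, -0.002] [-0.0013, -0.0511, 0.0018] rows>= 4.1
[(0.78, array([ 0.4602, -0.3525,  0.008 ])), (0.68, array([ 0.62  , -0.0507,  0.008 ]))]
```

View pics/k1_t.png

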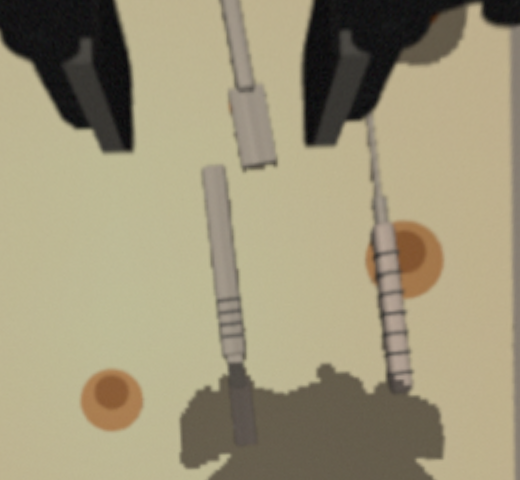

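carry_out(
  increments=[
    [-0.003, 0.05, -0.002, 0, -0.051, 0, 45],
    [-0.003, 0.1, -0.002, 0, -0.051, 0, 45],
    [-0.003, 0.15, -0.002, 0, -0.051, 0, 45],
    [-0.003, 0.2, -0.002, 0, -0.051, 0, 45],
    [-0.003, 0.226, -0.002, 0, -0.051, 0, 40],
    [-0.003, 0.226, -0.002, 0, -0.051, 0, 0],
    [-0.003, 0.226, -0.002, 0, -0.051, 0, 0],
    [-0.003, 0.226, -0.002, 0, -0.051, 0, 0],
    [-0.003, 0.226, -0.002, 0, -0.051, 0, 0],
    [-0.003, 0.226, -0.002, 0, -0.051, 0, 0],
  ],
)

```text
time_s: 16.08
ee_pos: [0.4605, -0.3536, 0.0099]
tcp_rot: [[-0.104, 0.002, -0.995], [0.995, -0.002, -0.104], [-0.002, -1.0, -0.002]]
ft_force: [-0.1, 0.2, -0.2]
gripper_width: 0.094
```

carry_out(
  increments=[
    [0, 0, 0, 0, 0, 0, 0],
    [0, 0, 0, 0, 0, 0, 0],
    [0, 0, 0, 0, 0, 0, 0],
    [0, -0.02, 0, 0, 0, 0, 0],
    [0, -0.07, 0, 0, 0, 0, 0],
    [0, -0.13, 0, 0, 0, 0, 0],
    [0, -0.18, 0, 0, 0, 0, 0],
    [0, -0.2, 0, 0, 0, 0, 0],
  ],
)

```text
time_s: 16.75
ee_pos: [0.4612, -0.3543, 0.1645]
tcp_rot: [[-0.105, 0.006, -0.994], [0.994, -0.007, -0.105], [-0.007, -1.0, -0.005]]
ft_force: [0.0, -1.0, 0.6]
gripper_width: 0.096
```

```bash
python3 -c "
from h import *
s=S();im=get_image('wrist');save(im,'k2',(120,60,460,400),1)
p=tr((.618,-.049),5.3,.020,.010);print(p);inc((*p,.17),5.3)"
```

```text
t 16.75 p [ 0.4612 -0.3543  0.1645] yaw 96.01 F [ 0.  -1.   0.6] w 0.096 j [ -49.   28.   76.    0.   76. -145.]
[ 0.637  -0.0372]
inc [0.3964, -0.0082, -0.2771] [0.0075, 1.0078, -0.0013] rows>= 12.7
```

View pics/k2.png

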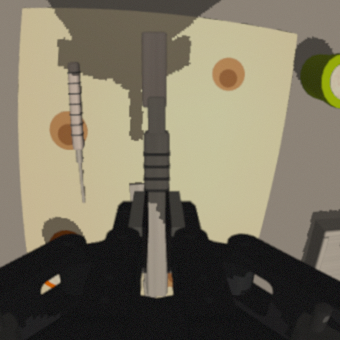

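carry_out(
  increments=[
    [0.396, -0.008, -0.277, 0, 1, 0, 0],
    [0.396, -0.008, -0.277, 0, 1, 0, 0],
    [0.396, -0.008, -0.277, 0, 1, 0, 0],
    [0.396, -0.008, -0.277, 0, 1, 0, 0],
    [0.396, -0.008, -0.277, 0, 1, 0, 0],
    [0.396, -0.008, -0.277, 0, 1, 0, 0],
    [0.396, -0.008, -0.277, 0, 1, 0, 0],
    [0.396, -0.008, -0.277, 0, 1, 0, 0],
    [0.396, -0.008, -0.277, 0, 1, 0, 0],
    [0.396, -0.008, -0.277, 0, 1, 0, 0],
  ],
)

```text
time_s: 17.63
ee_pos: [0.6369, -0.0312, 0.1637]
tcp_rot: [[0.879, -0.0, -0.477], [0.477, 0.001, 0.879], [0.001, -1.0, 0.001]]
ft_force: [-0.2, 0.9, 0.5]
gripper_width: 0.094
```

carry_out(
  increments=[
    [0, 0, 0, 0, 0.21, 0, 0],
    [0, 0, 0, 0, 0.21, 0, 0],
    [0, 0, 0, 0, 0.21, 0, 0],
  ],
)

```text
time_s: 17.88
ee_pos: [0.6354, -0.0355, 0.1636]
tcp_rot: [[0.987, -0.001, -0.163], [0.163, 0.0, 0.987], [-0.001, -1.0, 0.0]]
ft_force: [0.3, -0.1, -0.2]
gripper_width: 0.089
```

```bash
python3 tv.py k3 .032;  python3 -c "
from h import *
p=tr((.618,-.049),5.3,.020,.010);print(p);inc((*p,.015),5.3)"
```

```text
t 17.88 p [ 0.6354 -0.0355  0.1636] yaw 9.37 F [ 0.3 -0.1 -0.2] w 0.089 j [-14.  33.  66.  -0.  81. -23.]
[ 0.637  -0.0372]
inc [0.0021, 0.1982, -0.0024] [-0.0003, 0.0432, -0.0007] rows>= 3.6
```

View pics/k3_t.png

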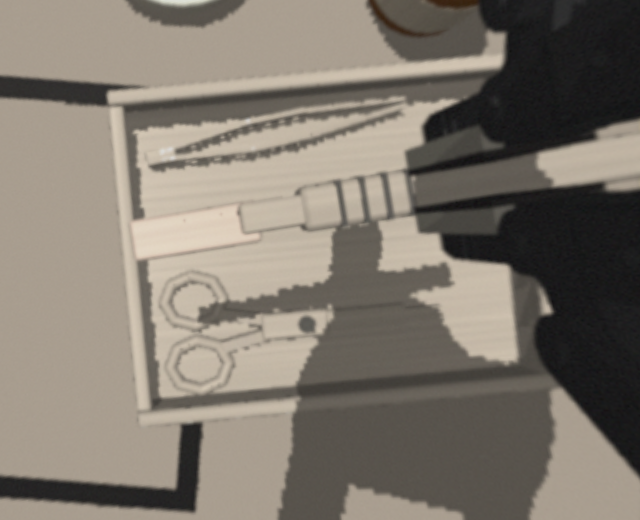

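carry_out(
  increments=[
    [0.002, 0.05, -0.0025, 0, 0.045, 0, 0],
    [0.002, 0.1, -0.0025, 0, 0.045, 0, 0],
    [0.002, 0.15, -0.0025, 0, 0.045, 0, 0],
    [0.002, 0.185, -0.0025, 0, 0.045, 0, 0],
    [0.002, 0.198, -0.0025, 0, 0.045, 0, 0],
    [0.002, 0.198, -0.0025, 0, 0.045, 0, 0],
    [0.002, 0.198, -0.0025, 0, 0.045, 0, 22],
    [0.002, 0.198, -0.0025, 0, 0.045, 0, 22],
    [0.002, 0.198, -0.0025, 0, 0.045, 0, 22],
  ],
)

```text
time_s: 18.68
ee_pos: [0.6381, -0.0378, 0.0173]
tcp_rot: [[0.995, 0.003, -0.099], [0.099, -0.001, 0.995], [0.002, -1.0, -0.001]]
ft_force: [-0.2, -0.6, 0.4]
gripper_width: 0.22
```

carry_out(
  increments=[
    [0, 0, 0, 0, 0, 0, 22],
    [0, -0.01, 0, 0, 0, 0, 22],
    [0, -0.05, 0, 0, 0, 0, 22],
    [0, -0.08, 0, 0, 0, 0, 0],
    [0, -0.08, 0, 0, 0, 0, 0],
    [0, -0.08, 0, 0, 0, 0, 0],
  ],
)

```text
time_s: 19.18
ee_pos: [0.638, -0.0378, 0.078]
tcp_rot: [[0.995, 0.004, -0.098], [0.098, -0.001, 0.995], [0.003, -1.0, -0.001]]
ft_force: [-0.1, -0.3, -0.2]
gripper_width: -0.001
```

```bash
python3 tv.py k4 .010;  python3 -c "
from h import *
p=tr((.618,-.049),5.3,.00,.0);print(p);inc((*p,.06),5.3)"
```

```text
t 19.18 p [ 0.638  -0.0378  0.078 ] yaw 5.64 F [-0.1 -0.3 -0.2] w -0.001 j [-14.  38.  72.   0.  70. -20.]
[ 0.618 -0.049]
inc [-0.0271, 0.0219, -0.0125] [0.0002, 0.0038, 0.0005] rows>= 0.7
```

View pics/k4_t.png

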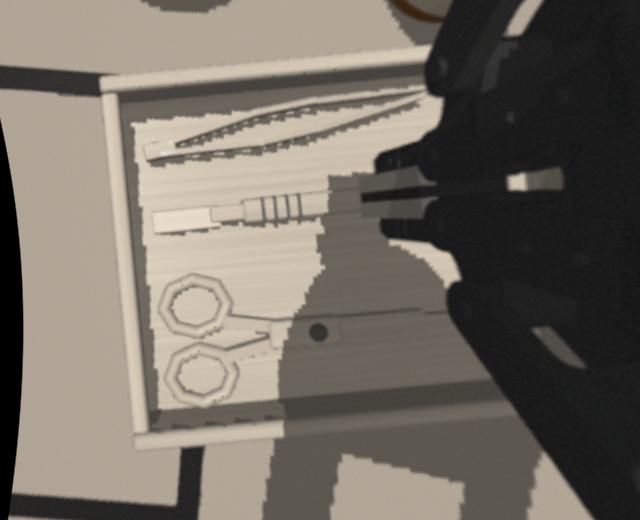

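carry_out(
  increments=[
    [-0.034, 0.02, 0, 0, 0, 0, 0],
    [-0.034, 0.04, 0, 0, 0, 0, 0],
    [-0.034, 0.07, 0, 0, 0, 0, 0],
    [-0.034, 0.088, 0, 0, 0, 0, 0],
    [-0.034, 0.088, 0, 0, 0, 0, 0],
    [-0.022, 0.088, 0, 0, 0, 0, 0],
    [-0.012, 0.088, 0, 0, 0, 0, 0],
    [-0.006, 0.088, 0, 0, 0, 0, 0],
    [-0.006, 0.088, 0, 0, 0, 0, 0],
    [-0.015, 0.06, 0, 0, 0, 0, 0],
  ],
)

```text
time_s: 20.07
ee_pos: [0.6251, -0.0383, 0.0279]
tcp_rot: [[0.995, -0.005, -0.098], [0.098, 0.001, 0.995], [-0.005, -1.0, 0.002]]
ft_force: [-0.7, 0.4, -0.2]
gripper_width: -0.001
```

carry_out(
  increments=[
    [-0.01, -0.05, 0, 0, 0, 0, 20],
    [-0.02, -0.1, 0, 0, 0, 0, 40],
    [-0.02, -0.15, 0, 0, 0, 0, 45],
    [-0.02, -0.17, 0, 0, 0, 0, 45],
    [-0.02, -0.17, 0, 0, 0, 0, 45],
  ],
)

```text
time_s: 20.48
ee_pos: [0.6125, -0.0406, 0.1634]
tcp_rot: [[0.995, 0.008, -0.098], [0.098, -0.002, 0.995], [0.008, -1.0, -0.003]]
ft_force: [0.4, 0.0, 1.2]
gripper_width: 0.449
```

```bash
python3 tv.py k5 .010;  python3 -c "
from h import *
inc((.457,-.435,.18),97)"
```

```text
t 20.48 p [ 0.6125 -0.0406  0.1634] yaw 5.64 F [0.4 0.  1.2] w 0.449 j [-15.  31.  70.  -0.  78. -20.]
inc [-0.2567, -0.0263, -0.5035] [0.0026, -1.0151, 0.0011] rows>= 12.8
```

View pics/k5_t.png

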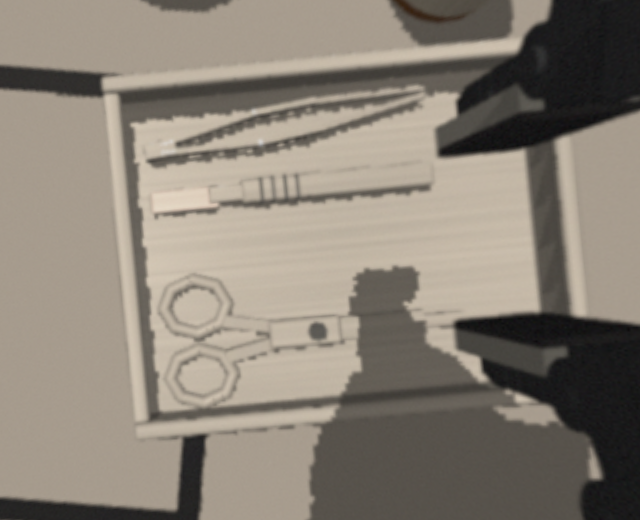

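carry_out(
  increments=[
    [0.01, 0.05, 0, 0, 0, 0, 0],
    [0.01, 0.1, 0, 0, 0, 0, 0],
    [0.01, 0.13, 0, 0, 0, 0, 0],
    [0.01, 0.17, 0, 0, 0, 0, 0],
    [0.01, 0.202, 0, 0, 0, 0, 0],
    [0.01, 0.202, 0, 0, 0, 0, 0],
    [0.02, 0.202, 0, 0, 0, 0, 0],
    [0.03, 0.202, 0, 0, 0, 0, 0],
    [0.035, 0.202, 0, 0, 0, 0, 0],
    [0.035, 0.202, 0, 0, 0, 0, 0],
  ],
)

```text
time_s: 21.37
ee_pos: [0.6379, -0.0375, 0.0062]
tcp_rot: [[0.995, -0.0, -0.099], [0.099, 0.0, 0.995], [-0.0, -1.0, 0.0]]
ft_force: [0.2, 0.6, 0.0]
gripper_width: -0.001
```

carry_out(
  increments=[
    [-0.01, -0.02, 0, 0, 0, 0, 0],
    [-0.03, -0.07, 0, 0, 0, 0, 20],
    [-0.04, -0.12, 0, 0, 0, 0, 40],
    [-0.04, -0.17, 0, 0, 0, 0, 45],
    [-0.04, -0.2, 0, 0, 0, 0, 45],
    [-0.04, -0.2, 0, 0, 0, 0, 45],
  ],
)

```text
time_s: 21.87
ee_pos: [0.6092, -0.041, 0.1624]
tcp_rot: [[0.995, 0.009, -0.098], [0.098, -0.002, 0.995], [0.009, -1.0, -0.003]]
ft_force: [-0.3, 0.4, 1.0]
gripper_width: 0.451
```

```bash
python3 tv.py k6 .010;  python3 -c "
from h import *
inc((.595,-.357,.18),99.3)"
```

```text
t 21.87 p [ 0.6092 -0.041   0.1624] yaw 5.64 F [-0.3  0.4  1. ] w 0.451 j [-15.  31.  71.   0.  78. -21.]
inc [-0.0589, -0.0271, -0.4179] [0.0033, -1.0407, 0.0013] rows>= 13.1
```

View pics/k6_t.png

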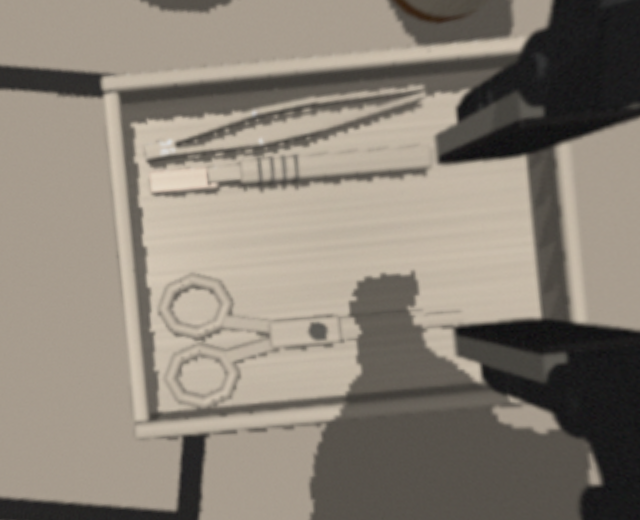

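carry_out(
  increments=[
    [-0.059, -0.027, -0.418, 0, -1, 0, 45],
    [-0.059, -0.027, -0.418, 0, -1, 0, 45],
    [-0.059, -0.027, -0.418, 0, -1, 0, 45],
    [-0.059, -0.027, -0.418, 0, -1, 0, 45],
    [-0.059, -0.027, -0.418, 0, -1, 0, 45],
    [-0.059, -0.027, -0.418, 0, -1, 0, 45],
    [-0.059, -0.027, -0.418, 0, -1, 0, 45],
    [-0.059, -0.027, -0.418, 0, -1, 0, 45],
    [-0.059, -0.027, -0.418, 0, -1, 0, 45],
    [-0.059, -0.027, -0.418, 0, -1, 0, 45],
  ],
)

```text
time_s: 22.75
ee_pos: [0.5932, -0.3589, 0.1744]
tcp_rot: [[0.233, -0.003, -0.972], [0.972, 0.002, 0.233], [0.002, -1.0, 0.003]]
ft_force: [-0.1, 1.3, 0.1]
gripper_width: 0.446
```

carry_out(
  increments=[
    [0, 0, 0, 0, -0.25, 0, 45],
    [0, 0, 0, 0, -0.25, 0, 45],
    [0, 0, 0, 0, -0.25, 0, 45],
    [0, 0, 0, 0, -0.25, 0, 45],
  ],
)

```text
time_s: 23.08
ee_pos: [0.5939, -0.3567, 0.1751]
tcp_rot: [[-0.158, -0.002, -0.987], [0.987, 0.002, -0.158], [0.002, -1.0, 0.002]]
ft_force: [0.3, 0.3, -0.4]
gripper_width: 0.448
```

```bash
python3 tv.py l1 .007 .48 .70 -.50 -.24; python3 -c "
from h import *
inc((.595,-.357,.006),99.3)"
```

```text
t 23.08 p [ 0.5939 -0.3567  0.1751] yaw 99.11 F [ 0.3  0.3 -0.4] w 0.448 j [ -41.   39.   53.   -0.   88. -140.]
inc [-0.0012, 0.2258, -0.0018] [-0.0011, -0.005, 0.0014] rows>= 4.1
```

View pics/l1_t.png

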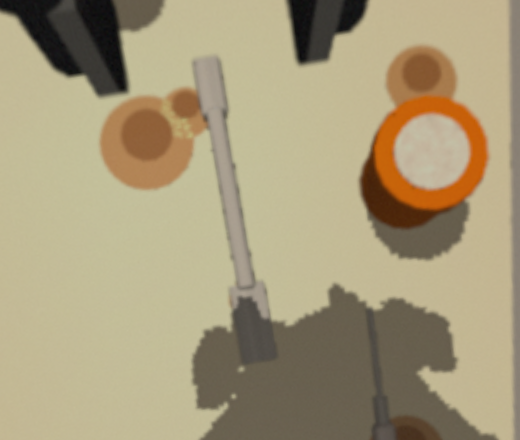

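carry_out(
  increments=[
    [0, 0.05, -0.001, 0, -0.005, 0, 45],
    [0, 0.1, -0.001, 0, -0.005, 0, 40],
    [0, 0.15, -0.001, 0, -0.005, 0, 40],
    [0, 0.2, -0.001, 0, -0.005, 0, 40],
    [0, 0.227, -0.001, 0, -0.005, 0, 40],
    [0, 0.227, -0.001, 0, -0.005, 0, 0],
    [0, 0.227, -0.001, 0, -0.005, 0, 0],
    [0, 0.227, -0.001, 0, -0.005, 0, 0],
    [0, 0.227, -0.001, 0, -0.005, 0, 0],
    [0, 0.227, -0.001, 0, -0.005, 0, 0],
  ],
)

```text
time_s: 23.97
ee_pos: [0.5951, -0.3569, 0.0074]
tcp_rot: [[-0.161, 0.001, -0.987], [0.987, -0.0, -0.161], [-0.001, -1.0, -0.0]]
ft_force: [0.2, 0.5, -0.2]
gripper_width: 0.063
```

carry_out(
  increments=[
    [0, 0, 0, 0, 0, 0, 0],
    [0, 0, 0, 0, 0, 0, 0],
    [0, 0, 0, 0, 0, 0, 0],
    [0, -0.02, 0, 0, 0, 0, 0],
    [0, -0.07, 0, 0, 0, 0, 0],
    [0, -0.13, 0, 0, 0, 0, 0],
    [0, -0.18, 0, 0, 0, 0, 0],
    [0, -0.2, 0, 0, 0, 0, 0],
  ],
)

```text
time_s: 24.63
ee_pos: [0.5963, -0.3578, 0.164]
tcp_rot: [[-0.161, 0.007, -0.987], [0.987, -0.006, -0.161], [-0.007, -1.0, -0.006]]
ft_force: [0.1, -0.8, 0.6]
gripper_width: 0.068
```

```bash
python3 -c "
from h import *
s=S();im=get_image('wrist');save(im,'l2',(120,60,460,400),1)
p=tr((.618,-.049),5.3,.006,-.010);print(p);inc((*p,.17),5.3)"
```

```text
t 24.63 p [ 0.5963 -0.3578  0.164 ] yaw 99.28 F [ 0.1 -0.8  0.6] w 0.068 j [ -41.   39.   54.   -0.   86. -140.]
[ 0.6249 -0.0584]
inc [0.3882, -0.0096, -0.1018] [0.0083, 1.0443, -0.0004] rows>= 13.1
```

View pics/l2.png

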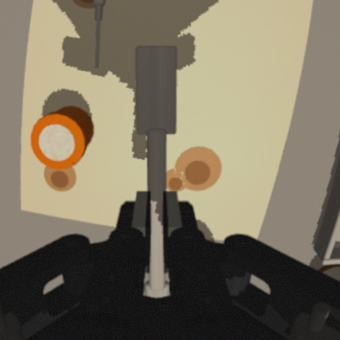

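carry_out(
  increments=[
    [0.388, -0.01, -0.102, 0, 1, 0, 0],
    [0.388, -0.01, -0.102, 0, 1, 0, 0],
    [0.388, -0.01, -0.102, 0, 1, 0, 0],
    [0.388, -0.01, -0.102, 0, 1, 0, 0],
    [0.388, -0.01, -0.102, 0, 1, 0, 0],
    [0.388, -0.01, -0.102, 0, 1, 0, 0],
    [0.388, -0.01, -0.102, 0, 1, 0, 0],
    [0.388, -0.01, -0.102, 0, 1, 0, 0],
    [0.388, -0.01, -0.102, 0, 1, 0, 0],
    [0.388, -0.01, -0.102, 0, 1, 0, 0],
  ],
)

```text
time_s: 25.52
ee_pos: [0.6233, -0.0557, 0.164]
tcp_rot: [[0.882, -0.001, -0.472], [0.472, 0.0, 0.882], [-0.001, -1.0, 0.0]]
ft_force: [-0.2, -0.2, 0.2]
gripper_width: 0.065
```

carry_out(
  increments=[
    [0, 0, 0, 0, 0.25, 0, 0],
    [0, 0, 0, 0, 0.25, 0, 0],
    [0, 0, 0, 0, 0.25, 0, 0],
    [0, 0, 0, 0, 0.25, 0, 0],
  ],
)

```text
time_s: 25.85
ee_pos: [0.6233, -0.0572, 0.1639]
tcp_rot: [[0.995, -0.001, -0.098], [0.098, 0.0, 0.995], [-0.001, -1.0, 0.0]]
ft_force: [0.0, -0.3, -0.6]
gripper_width: 0.067
```

```bash
python3 tv.py l3 .032;  python3 -c "
from h import *
p=tr((.618,-.049),5.3,.006,-.010);print(p);inc((*p,.012),5.3)"
```

```text
t 25.85 p [ 0.6233 -0.0572  0.1639] yaw 5.61 F [ 0.  -0.3 -0.6] w 0.067 j [-16.  32.  68.   0.  80. -22.]
[ 0.6249 -0.0584]
inc [0.0021, 0.2026, -0.0019] [-0.0002, 0.0064, -0.0005] rows>= 3.6
```

View pics/l3_t.png

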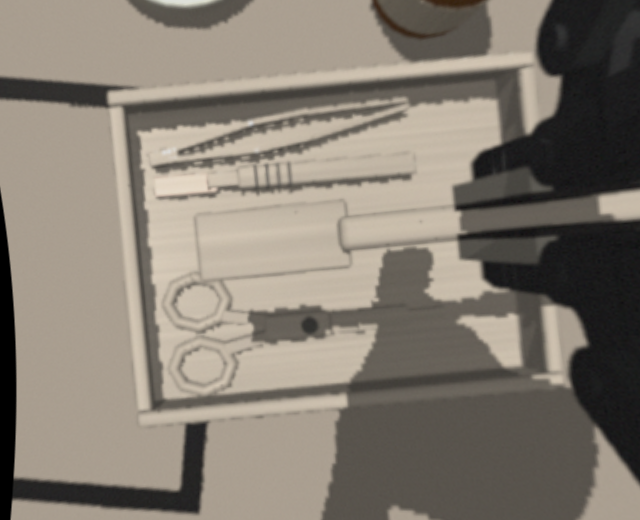

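carry_out(
  increments=[
    [0.002, 0.05, -0.002, 0, 0.006, 0, 0],
    [0.002, 0.1, -0.002, 0, 0.006, 0, 0],
    [0.002, 0.15, -0.002, 0, 0.006, 0, 0],
    [0.002, 0.19, -0.002, 0, 0.006, 0, 0],
    [0.002, 0.202, -0.002, 0, 0.006, 0, 0],
    [0.002, 0.202, -0.002, 0, 0.006, 0, 0],
    [0.002, 0.202, -0.002, 0, 0.006, 0, 18],
    [0.002, 0.202, -0.002, 0, 0.006, 0, 18],
    [0.002, 0.202, -0.002, 0, 0.006, 0, 18],
  ],
)

```text
time_s: 26.65
ee_pos: [0.6257, -0.0588, 0.0139]
tcp_rot: [[0.996, 0.002, -0.094], [0.094, -0.0, 0.996], [0.002, -1.0, -0.001]]
ft_force: [0.5, 0.1, -0.8]
gripper_width: 0.181
```

carry_out(
  increments=[
    [0, 0, 0, 0, 0, 0, 18],
    [0, -0.01, 0, 0, 0, 0, 18],
    [0, -0.05, 0, 0, 0, 0, 18],
    [0, -0.08, 0, 0, 0, 0, 0],
    [0, -0.08, 0, 0, 0, 0, 0],
    [0, -0.08, 0, 0, 0, 0, 0],
  ],
)

```text
time_s: 27.15
ee_pos: [0.6258, -0.0588, 0.0748]
tcp_rot: [[0.996, 0.003, -0.094], [0.094, -0.001, 0.996], [0.003, -1.0, -0.001]]
ft_force: [-0.4, -0.4, -1.0]
gripper_width: -0.001
```

```bash
python3 tv.py l4 .010
```

```text
t 27.15 p [ 0.6258 -0.0588  0.0748] yaw 5.37 F [-0.4 -0.4 -1. ] w -0.001 j [-16.  38.  74.  -0.  68. -22.]
```

View pics/l4_t.png

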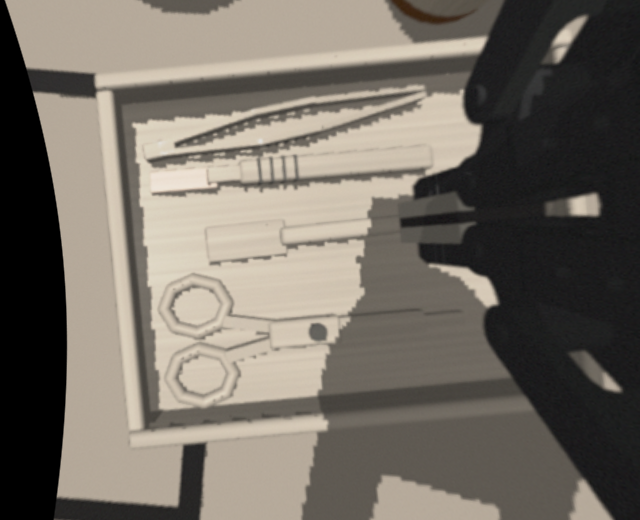

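carry_out(
  increments=[
    [-0.031, 0.02, 0, 0, 0, 0, 0],
    [-0.031, 0.04, 0, 0, 0, 0, 0],
    [-0.031, 0.07, 0, 0, 0, 0, 0],
    [-0.031, 0.085, 0, 0, 0, 0, 0],
    [-0.031, 0.085, 0, 0, 0, 0, 0],
    [-0.02, 0.085, 0, 0, 0, 0, 0],
    [-0.01, 0.085, 0, 0, 0, 0, 0],
    [-0.004, 0.085, 0, 0, 0, 0, 0],
    [-0.004, 0.085, 0, 0, 0, 0, 0],
    [-0.015, 0.06, 0, 0, 0, 0, 0],
  ],
)

```text
time_s: 28.03
ee_pos: [0.6134, -0.0592, 0.0255]
tcp_rot: [[0.996, -0.004, -0.094], [0.094, 0.001, 0.996], [-0.004, -1.0, 0.002]]
ft_force: [-0.5, -0.2, 0.0]
gripper_width: -0.001
```

carry_out(
  increments=[
    [-0.01, -0.05, 0, 0, 0, 0, 20],
    [-0.02, -0.1, 0, 0, 0, 0, 40],
    [-0.02, -0.15, 0, 0, 0, 0, 45],
    [-0.02, -0.17, 0, 0, 0, 0, 45],
    [-0.02, -0.17, 0, 0, 0, 0, 45],
  ],
)

```text
time_s: 28.45
ee_pos: [0.6004, -0.0615, 0.1604]
tcp_rot: [[0.996, 0.008, -0.093], [0.093, -0.003, 0.996], [0.008, -1.0, -0.003]]
ft_force: [0.6, 0.2, 0.1]
gripper_width: 0.452
```

```bash
python3 tv.py l5 .010;  python3 -c "
from h import *
inc((.457,-.435,.18),97)"
```

```text
t 28.45 p [ 0.6004 -0.0615  0.1604] yaw 5.36 F [0.6 0.2 0.1] w 0.452 j [-17.  30.  72.  -0.  77. -22.]
inc [-0.2356, -0.0302, -0.4785] [0.0027, -1.0182, 0.0011] rows>= 12.8
```

View pics/l5_t.png

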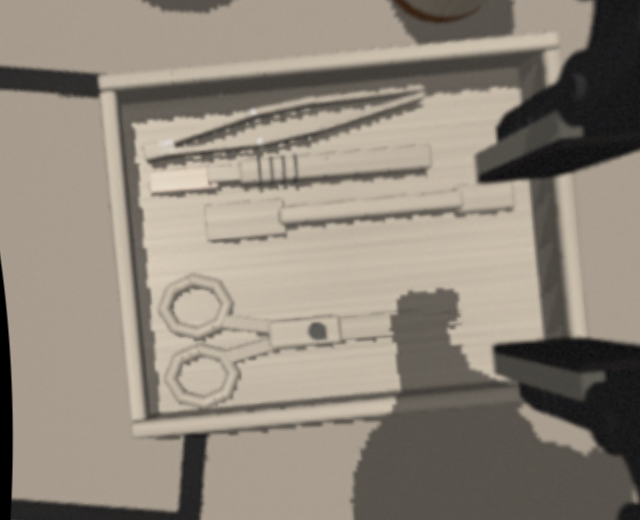

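carry_out(
  increments=[
    [-0.236, -0.03, -0.478, 0, -1, 0, 45],
    [-0.236, -0.03, -0.478, 0, -1, 0, 45],
    [-0.236, -0.03, -0.478, 0, -1, 0, 45],
    [-0.236, -0.03, -0.478, 0, -1, 0, 45],
    [-0.236, -0.03, -0.478, 0, -1, 0, 45],
    [-0.236, -0.03, -0.478, 0, -1, 0, 45],
    [-0.236, -0.03, -0.478, 0, -1, 0, 45],
    [-0.236, -0.03, -0.478, 0, -1, 0, 45],
    [-0.236, -0.03, -0.478, 0, -1, 0, 45],
    [-0.236, -0.03, -0.478, 0, -1, 0, 45],
  ],
)

```text
time_s: 29.33
ee_pos: [0.4564, -0.4315, 0.176]
tcp_rot: [[0.279, -0.002, -0.96], [0.96, 0.003, 0.279], [0.002, -1.0, 0.003]]
ft_force: [-0.0, -0.4, 0.5]
gripper_width: 0.449
```

carry_out(
  increments=[
    [-0.02, 0, -0.01, 0, -0.22, 0, 45],
    [-0.02, 0, -0.01, 0, -0.22, 0, 45],
    [-0.02, 0, -0.01, 0, -0.22, 0, 45],
    [-0.02, 0, -0.01, 0, -0.22, 0, 45],
  ],
)

```text
time_s: 29.67
ee_pos: [0.4602, -0.4468, 0.1756]
tcp_rot: [[-0.059, -0.002, -0.998], [0.998, 0.003, -0.059], [0.003, -1.0, 0.002]]
ft_force: [-0.7, 0.6, -0.5]
gripper_width: 0.45
```

```bash
python3 tv.py m1 .008 .36 .60 -.55 -.30; python3 -c "
from h import *
inc((.457,-.435,.007),97)"
```

```text
t 29.67 p [ 0.4602 -0.4468  0.1756] yaw 93.37 F [-0.7  0.6 -0.5] w 0.45 j [ -55.   33.   64.    0.   83. -148.]
inc [0.0151, 0.2253, 0.0032] [-0.001, -0.0433, 0.0016] rows>= 4.1
```

View pics/m1_t.png

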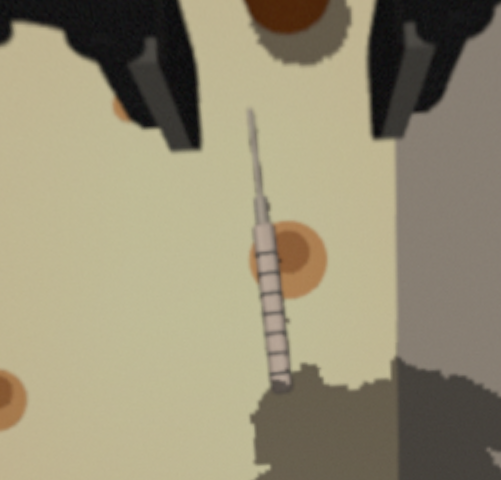

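carry_out(
  increments=[
    [0.0155, 0.05, 0.001, 0, -0.035, 0, 45],
    [0.0155, 0.1, 0.001, 0, -0.035, 0, 45],
    [0.0155, 0.15, 0.001, 0, -0.035, 0, 45],
    [0.0155, 0.2, 0.001, 0, -0.035, 0, 45],
    [0.0155, 0.226, 0.001, 0, -0.035, 0, 40],
    [0.0155, 0.226, 0.001, 0, -0.035, 0, 0],
    [0.0155, 0.226, 0.001, 0, -0.035, 0, 0],
    [0.0155, 0.226, 0.001, 0, -0.035, 0, 0],
    [0.0155, 0.226, 0.001, 0, -0.035, 0, 0],
    [0.0155, 0.226, 0.001, 0, -0.035, 0, 0],
  ],
)

```text
time_s: 30.55
ee_pos: [0.4598, -0.4359, 0.0098]
tcp_rot: [[-0.11, 0.002, -0.994], [0.994, -0.002, -0.11], [-0.002, -1.0, -0.001]]
ft_force: [-0.6, 0.1, -0.1]
gripper_width: 0.087
```

carry_out(
  increments=[
    [0, 0, 0, 0, 0, 0, 0],
    [0, 0, 0, 0, 0, 0, 0],
    [0, 0, 0, 0, 0, 0, 0],
    [0, -0.02, 0, 0, 0, 0, 0],
    [0, -0.07, 0, 0, 0, 0, 0],
    [0, -0.13, 0, 0, 0, 0, 0],
    [0, -0.18, 0, 0, 0, 0, 0],
    [0, -0.2, 0, 0, 0, 0, 0],
  ],
)

```text
time_s: 31.22
ee_pos: [0.4604, -0.4367, 0.1647]
tcp_rot: [[-0.111, 0.005, -0.994], [0.994, -0.007, -0.111], [-0.008, -1.0, -0.005]]
ft_force: [0.7, -0.6, -0.0]
gripper_width: 0.092
```

```bash
python3 -c "
from h import *
s=S();im=get_image('wrist');save(im,'m2',(120,60,460,400),1)
p=tr((.618,-.049),5.3,-.0105,-.007);print(p);inc((*p,.17),5.3)"
```

```text
t 31.22 p [ 0.4604 -0.4367  0.1647] yaw 96.37 F [ 0.7 -0.6 -0. ] w 0.092 j [ -54.   33.   66.   -0.   80. -151.]
[ 0.6082 -0.0569]
inc [0.4817, -0.0094, -0.2518] [0.0076, 1.0118, -0.002] rows>= 12.7
```

View pics/m2.png

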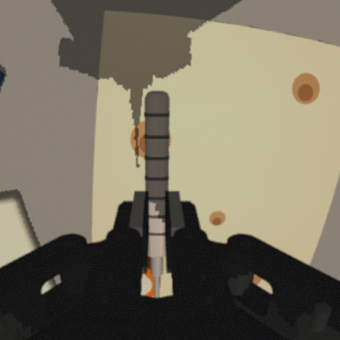

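carry_out(
  increments=[
    [0.48, -0.01, -0.252, 0, 1, 0, 0],
    [0.48, -0.01, -0.252, 0, 1, 0, 0],
    [0.48, -0.01, -0.252, 0, 1, 0, 0],
    [0.48, -0.01, -0.252, 0, 1, 0, 0],
    [0.48, -0.01, -0.252, 0, 1, 0, 0],
    [0.48, -0.01, -0.252, 0, 1, 0, 0],
    [0.48, -0.01, -0.252, 0, 1, 0, 0],
    [0.48, -0.01, -0.252, 0, 1, 0, 0],
    [0.48, -0.01, -0.252, 0, 1, 0, 0],
    [0.48, -0.01, -0.252, 0, 1, 0, 0],
  ],
)

```text
time_s: 32.1
ee_pos: [0.6039, -0.0639, 0.1651]
tcp_rot: [[0.884, -0.001, -0.467], [0.467, 0.0, 0.884], [-0.001, -1.0, 0.001]]
ft_force: [0.4, 0.1, -0.2]
gripper_width: 0.091
```

carry_out(
  increments=[
    [0, 0, 0, 0, 0.22, 0, 0],
    [0, 0, 0, 0, 0.22, 0, 0],
    [0, 0, 0, 0, 0.22, 0, 0],
    [0, 0, 0, 0, 0.22, 0, 0],
  ],
)

```text
time_s: 32.43
ee_pos: [0.6036, -0.0655, 0.1649]
tcp_rot: [[0.99, -0.001, -0.143], [0.143, 0.0, 0.99], [-0.001, -1.0, 0.0]]
ft_force: [0.1, -0.4, 0.6]
gripper_width: 0.091
```

```bash
python3 tv.py m3 .010;  python3 -c "
from h import *
p=tr((.618,-.049),5.3,-.0105,-.007);print(p);inc((*p,.015),5.3)"
```

```text
t 32.43 p [ 0.6036 -0.0655  0.1649] yaw 8.2 F [ 0.1 -0.4  0.6] w 0.091 j [-17.  30.  71.  -0.  79. -26.]
[ 0.6082 -0.0569]
inc [0.008, 0.2, 0.0106] [-0.0002, 0.0353, -0.0005] rows>= 3.6
```

View pics/m3_t.png

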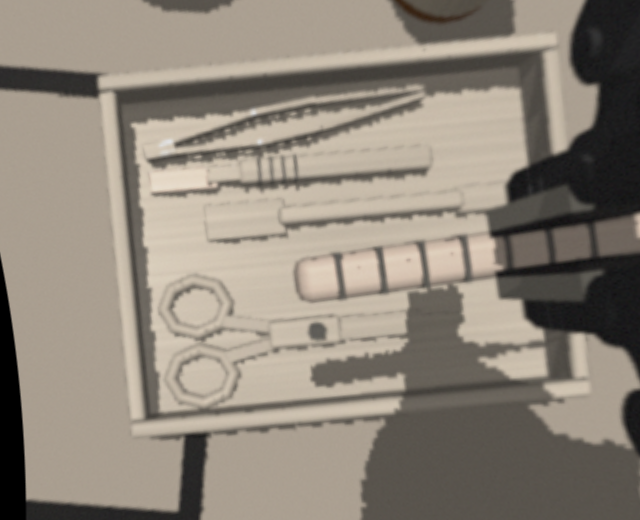

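carry_out(
  increments=[
    [0.008, 0.05, 0.0105, 0, 0.035, 0, 0],
    [0.008, 0.1, 0.0105, 0, 0.035, 0, 0],
    [0.008, 0.14, 0.0105, 0, 0.035, 0, 0],
    [0.008, 0.17, 0.0105, 0, 0.035, 0, 0],
    [0.008, 0.19, 0.0105, 0, 0.035, 0, 0],
    [0.008, 0.2, 0.0105, 0, 0.035, 0, 0],
    [0.008, 0.2, 0.0105, 0, 0.035, 0, 0],
    [0.008, 0.2, 0.0105, 0, 0.035, 0, 18],
    [0.008, 0.2, 0.0105, 0, 0.035, 0, 18],
    [0.008, 0.2, 0.0105, 0, 0.035, 0, 18],
  ],
)

```text
time_s: 33.32
ee_pos: [0.6092, -0.0574, 0.0168]
tcp_rot: [[0.996, 0.002, -0.091], [0.091, -0.001, 0.996], [0.002, -1.0, -0.001]]
ft_force: [-0.4, -0.5, -0.3]
gripper_width: 0.178
```

carry_out(
  increments=[
    [0, 0, 0, 0, 0, 0, 18],
    [0, -0.01, 0, 0, 0, 0, 18],
    [0, -0.05, 0, 0, 0, 0, 18],
    [0, -0.1, 0, 0, 0, 0, 40],
    [0, -0.15, 0, 0, 0, 0, 40],
    [0, -0.2, 0, 0, 0, 0, 40],
    [0, -0.25, 0, 0, 0, 0, 40],
    [0, -0.25, 0, 0, 0, 0, 40],
  ],
)

```text
time_s: 33.98
ee_pos: [0.6108, -0.0577, 0.212]
tcp_rot: [[0.996, 0.014, -0.091], [0.091, -0.004, 0.996], [0.014, -1.0, -0.005]]
ft_force: [0.3, -0.3, 0.5]
gripper_width: 0.401
```

```bash
python3 tv.py m4 .010 .46 .74 -.18 .13;python3 -c "
from h import *
save(get_image('top'),'m4top',(170,170,450,300),2.8)"
```

```text
t 33.98 p [ 0.6108 -0.0577  0.212 ] yaw 5.24 F [ 0.3 -0.3  0.5] w 0.401 j [-16.  29.  66.   0.  84. -22.]
```

View pics/m4_t.png

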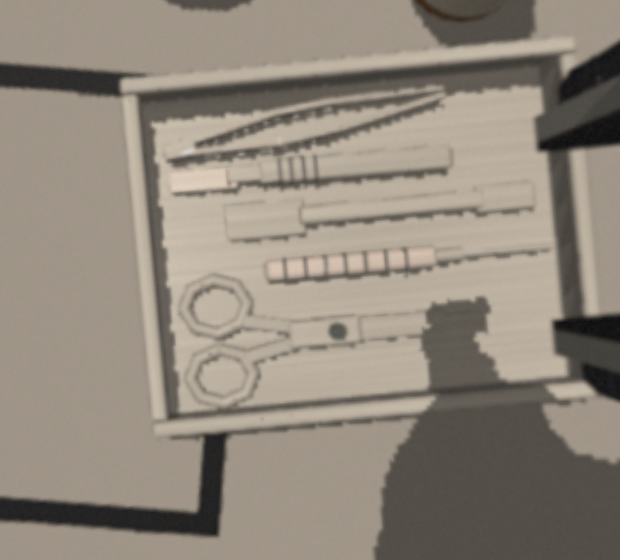

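View pics/m4top.png

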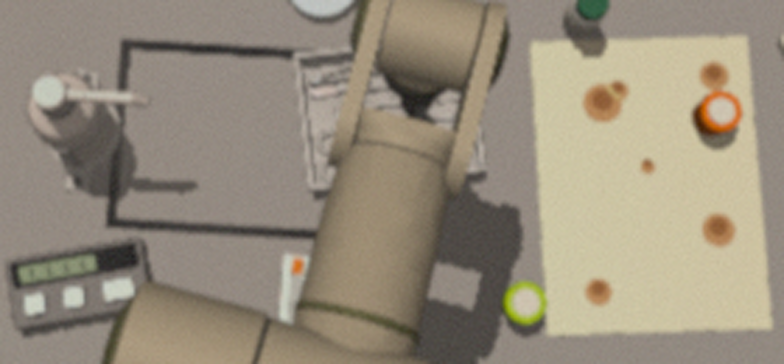

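```bash
python3 -c "
from h import *
inc((.58,.0,.25),5.3)"
```

```text
inc [-0.0311, -0.0601, 0.0794] [0.0009, -0.0008, 0.0023] rows>= 1.9
```

carry_out(
  increments=[
    [-0.031, -0.06, 0.08, 0, 0, 0, 35],
    [-0.031, -0.06, 0.08, 0, 0, 0, 35],
    [-0.031, -0.06, 0.08, 0, 0, 0, 35],
    [-0.031, -0.06, 0.08, 0, 0, 0, 35],
    [-0.031, -0.06, 0.08, 0, 0, 0, 35],
    [-0.031, -0.06, 0.08, 0, 0, 0, 35],
  ],
)

```text
time_s: 34.58
ee_pos: [0.5798, -0.0003, 0.2463]
tcp_rot: [[0.996, -0.003, -0.09], [0.09, 0.0, 0.996], [-0.003, -1.0, 0.001]]
ft_force: [0.4, -0.0, -0.3]
gripper_width: 0.353
```

```bash
python3 tv.py n1 .0 .46 .76 -.05 .33
```

```text
t 34.58 p [ 0.5798 -0.0003  0.2463] yaw 5.17 F [ 0.4 -0.  -0.3] w 0.353 j [-12.  24.  68.  -0.  88. -17.]
```

View pics/n1_t.png

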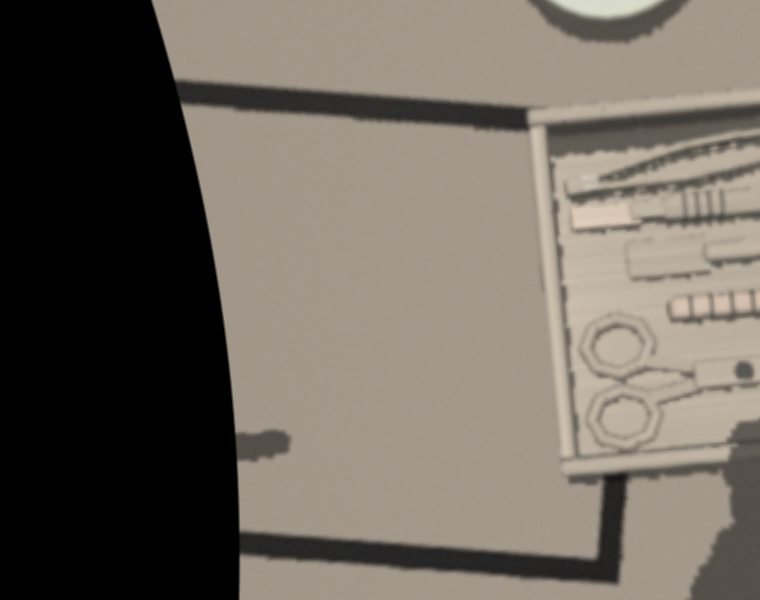

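View pics/n1.png

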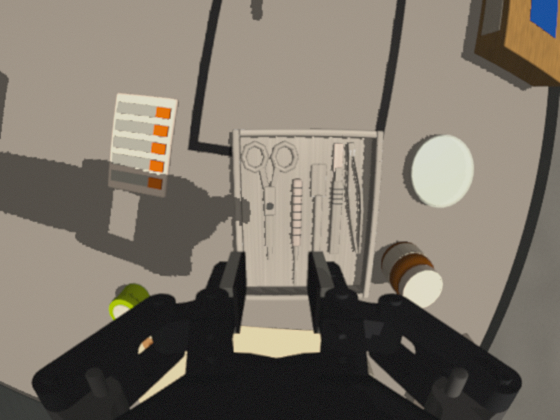

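```bash
python3 -c "
from h import *
im=cv2.imread('pics/n1.png')[:,:,::-1];s=get_state()
r=rect('wrist',im,.50,.72,-.19,.10,.032,2600,s);cv2.imwrite('pics/n1_u.png',r[:,:,::-1])
p=tr((.618,-.049),5.3,-.033,-.1035);print(p);inc((*p,.11),95.3)"
```

```text
[ 0.5947 -0.1551]
inc [0.0016, 0.1817, -0.2074] [-0.0017, -1.0016, -0.001] rows>= 12.6
```

View pics/n1_u.png

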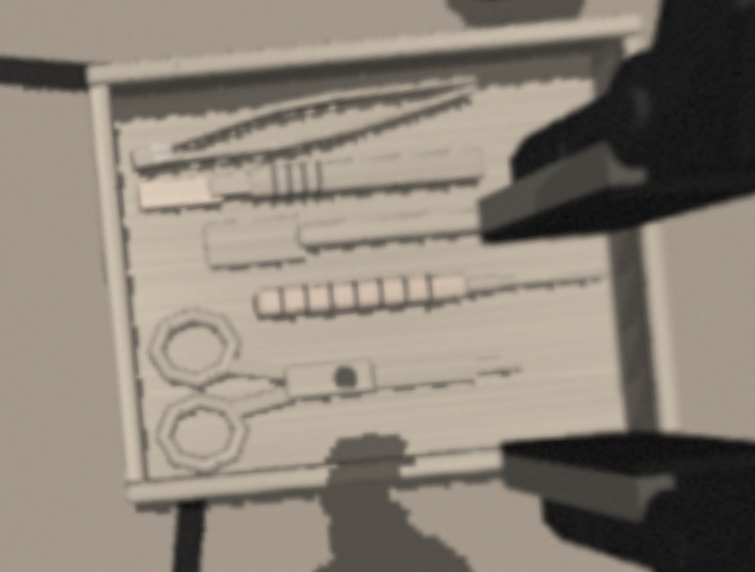

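```bash
python3 -c "
from h import *
p=tr((.62,-.048),5.5,-.033,-.1035);print(p);inc((*p,.10),95.5)"
```

```text
[ 0.5971 -0.1542]
inc [0.0049, 0.195, -0.2065] [-0.0017, -1.0038, -0.001] rows>= 12.6
```

carry_out(
  increments=[
    [0, 0.18, -0.207, 0, -1, 0, 35],
    [0, 0.18, -0.207, 0, -1, 0, 35],
    [0, 0.18, -0.207, 0, -1, 0, 35],
    [0, 0.18, -0.207, 0, -1, 0, 35],
    [0, 0.18, -0.207, 0, -1, 0, 35],
    [0, 0.18, -0.207, 0, -1, 0, 35],
    [0, 0.18, -0.207, 0, -1, 0, 35],
    [0, 0.18, -0.207, 0, -1, 0, 35],
    [0, 0.18, -0.207, 0, -1, 0, 35],
    [0, 0.18, -0.207, 0, -1, 0, 35],
  ],
)

```text
time_s: 35.47
ee_pos: [0.5937, -0.155, 0.1117]
tcp_rot: [[0.223, -0.002, -0.975], [0.975, 0.001, 0.223], [0.0, -1.0, 0.002]]
ft_force: [-0.2, -0.4, 0.0]
gripper_width: 0.352
```

carry_out(
  increments=[
    [0, 0, 0, 0, -0.21, 0, 35],
    [0, 0, 0, 0, -0.21, 0, 35],
    [0, 0, 0, 0, -0.21, 0, 35],
    [0, 0, 0, 0, -0.21, 0, 35],
  ],
)

```text
time_s: 35.8
ee_pos: [0.5937, -0.1549, 0.1119]
tcp_rot: [[-0.102, -0.002, -0.995], [0.995, 0.001, -0.102], [0.001, -1.0, 0.002]]
ft_force: [-0.5, 0.0, -0.0]
gripper_width: 0.351
```

```bash
python3 tv.py o1 .032 .50 .72 -.21 .06; python3 -c "
from h import *
p=tr((.62,-.048),5.5,-.033,-.1035);print(p);inc((*p,.013),95.5)"
```

```text
t 35.8 p [ 0.5937 -0.1549  0.1119] yaw 95.83 F [-0.5  0.  -0. ] w 0.351 j [ -26.   34.   74.   -0.   72. -121.]
[ 0.5971 -0.1542]
inc [0.0002, 0.132, -0.0046] [-0.0009, 0.001, 0.0005] rows>= 2.4
```

View pics/o1_t.png

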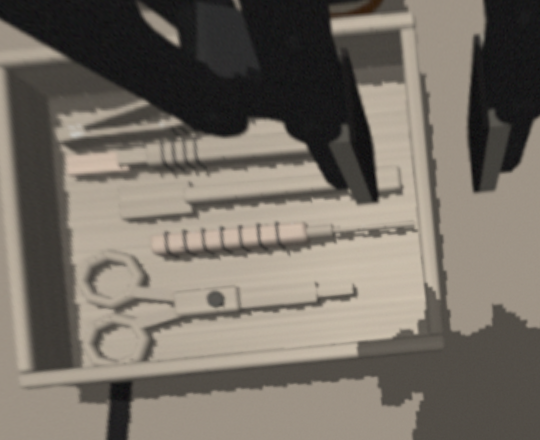

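View pics/o1.png

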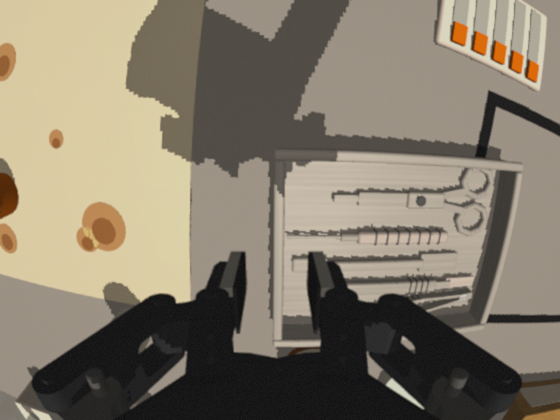

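carry_out(
  increments=[
    [0.0027, 0.03, 0.0074, 0, 0, 0, 28],
    [0.0027, 0.06, 0.0074, 0, 0, 0, 28],
    [0.0027, 0.09, 0.0074, 0, 0, 0, 28],
    [0.0027, 0.115, 0.0074, 0, 0, 0, 28],
    [0.0027, 0.132, 0.0074, 0, 0, 0, 28],
    [0.0027, 0.132, 0.0074, 0, 0, 0, 28],
  ],
)

```text
time_s: 36.35
ee_pos: [0.5868, -0.1524, 0.0108]
tcp_rot: [[-0.097, -0.005, -0.995], [0.995, 0.002, -0.097], [0.003, -1.0, 0.005]]
ft_force: [-0.3, 0.0, 0.2]
gripper_width: 0.28
```

```bash
python3 -c "
from h import *
S();save(get_image('wrist'),'o2',(180,100,520,400),2)"
```

```text
t 36.35 p [ 0.5868 -0.1524  0.0108] yaw 95.54 F [-0.3  0.   0.2] w 0.28 j [ -26.   41.   81.   -0.   59. -121.]
```

View pics/o2.png

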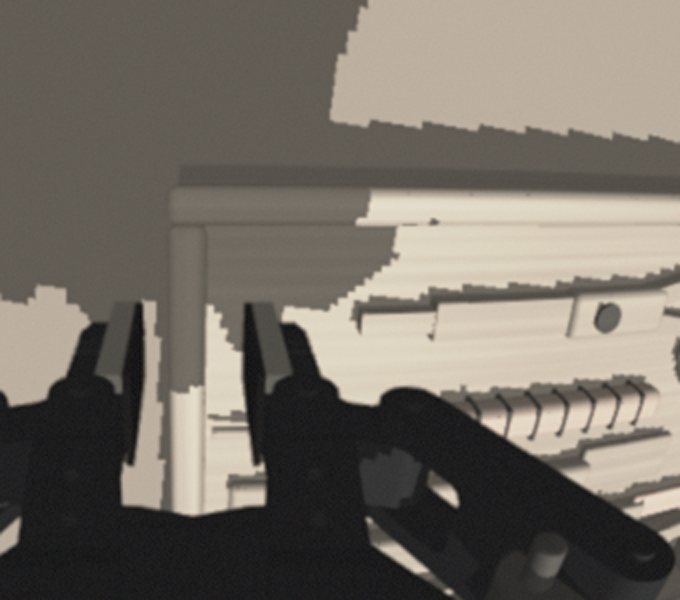

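carry_out(
  increments=[
    [0, 0, 0, 0, 0, 0, 0],
    [0, 0, 0, 0, 0, 0, 0],
    [0, 0, 0, 0, 0, 0, 0],
    [0, 0, 0, 0, 0, 0, 0],
    [0, 0, 0, 0, 0, 0, 0],
  ],
)

```text
time_s: 36.82
ee_pos: [0.5888, -0.1531, 0.0148]
tcp_rot: [[-0.1, 0.002, -0.995], [0.995, -0.001, -0.1], [-0.001, -1.0, -0.001]]
ft_force: [0.6, -2.6, 1.5]
gripper_width: 0.075
```

carry_out(
  increments=[
    [0.006, 0, 0.001, 0, 0.002, 0, 0],
    [0.018, 0, 0.002, 0, 0.007, 0, 0],
    [0.034, 0, 0.004, 0, 0.014, 0, 0],
    [0.05, 0, 0.006, 0, 0.02, 0, 0],
    [0.066, 0, 0.008, 0, 0.027, 0, 0],
    [0.082, 0, 0.009, 0, 0.033, 0, 0],
    [0.098, 0, 0.011, 0, 0.04, 0, 0],
    [0.112, 0, 0.012, 0, 0.045, 0, 0],
    [0.12, 0, 0.013, 0, 0.048, 0, 0],
    [0.12, 0, 0.013, 0, 0.048, 0, 0],
  ],
)

```text
time_s: 37.65
ee_pos: [0.57, -0.0634, 0.0148]
tcp_rot: [[-0.025, 0.002, -1.0], [1.0, -0.0, -0.025], [-0.0, -1.0, -0.002]]
ft_force: [0.3, 3.6, 5.2]
gripper_width: 0.074
```

```bash
python3 -c "
from h import *
S();im=get_image('wrist');save(im,'o3');inc((.5442,.052,.0108),85.5)
save(get_image('scene'),'o3s',(150,150,450,350),2.5)"
```

```text
t 37.65 p [ 0.57   -0.0634  0.0148] yaw 91.41 F [0.3 3.6 5.2] w 0.074 j [ -18.   38.   86.    0.   56. -110.]
inc [0.1546, 0.0054, 0.0305] [0.0007, 0.0656, 0.0006] rows>= 2.8
```

View pics/o3.png

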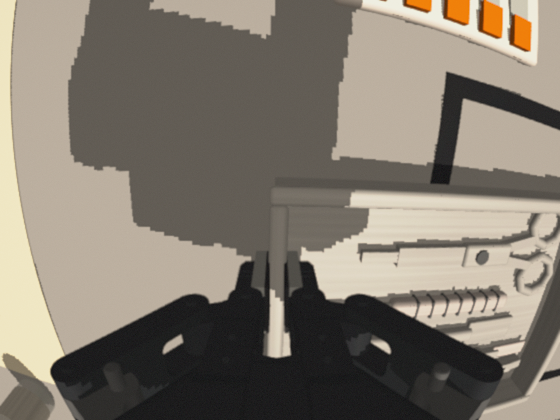

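View pics/o3s.png

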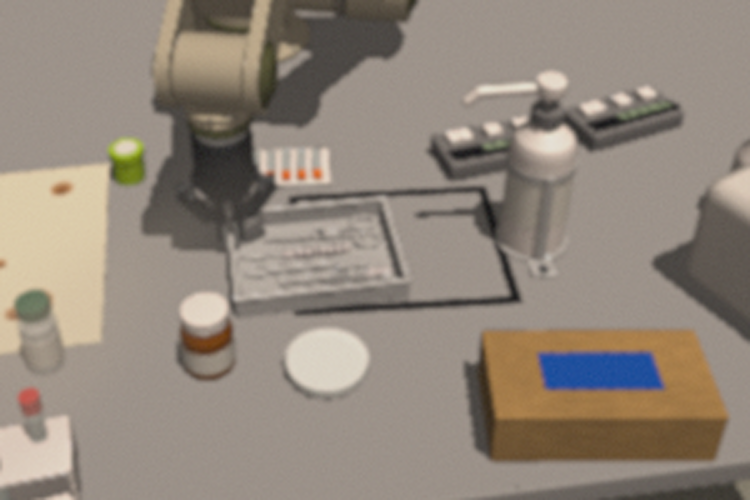

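carry_out(
  increments=[
    [0.006, 0, 0.001, 0, 0.003, 0, 0],
    [0.02, 0, 0.004, 0, 0.01, 0, 0],
    [0.04, 0, 0.008, 0, 0.018, 0, 0],
    [0.06, 0, 0.012, 0, 0.027, 0, 0],
    [0.08, 0, 0.016, 0, 0.036, 0, 0],
    [0.1, 0, 0.02, 0, 0.044, 0, 0],
    [0.12, 0, 0.024, 0, 0.053, 0, 0],
    [0.14, 0, 0.028, 0, 0.061, 0, 0],
    [0.15, 0, 0.03, 0, 0.066, 0, 0],
    [0.15, 0, 0.03, 0, 0.066, 0, 0],
  ],
)

```text
time_s: 38.58
ee_pos: [0.5448, 0.0487, 0.0148]
tcp_rot: [[0.079, 0.002, -0.997], [0.997, 0.001, 0.079], [0.001, -1.0, -0.002]]
ft_force: [-0.3, 3.4, 7.1]
gripper_width: 0.073
```

```bash
python3 -c "
from h import *
S();im=get_image('wrist');save(im,'o4');inc((.5442,.052,.0108),85.5)
save(get_image('scene'),'o4s',(250,150,450,300),4)"
```

```text
t 38.58 p [0.5448 0.0487 0.0148] yaw 85.46 F [-0.3  3.4  7.1] w 0.073 j [ -7.  36.  91.   0.  53. -93.]
inc [0.0044, 0.0053, 0.0013] [0.001, -0.0004, 0.0009] rows>= 0.1
```

View pics/o4.png

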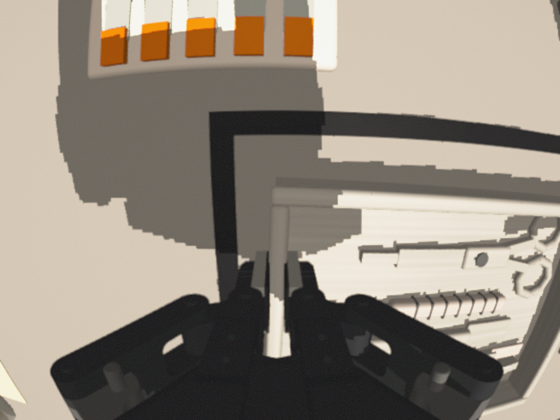

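View pics/o4s.png

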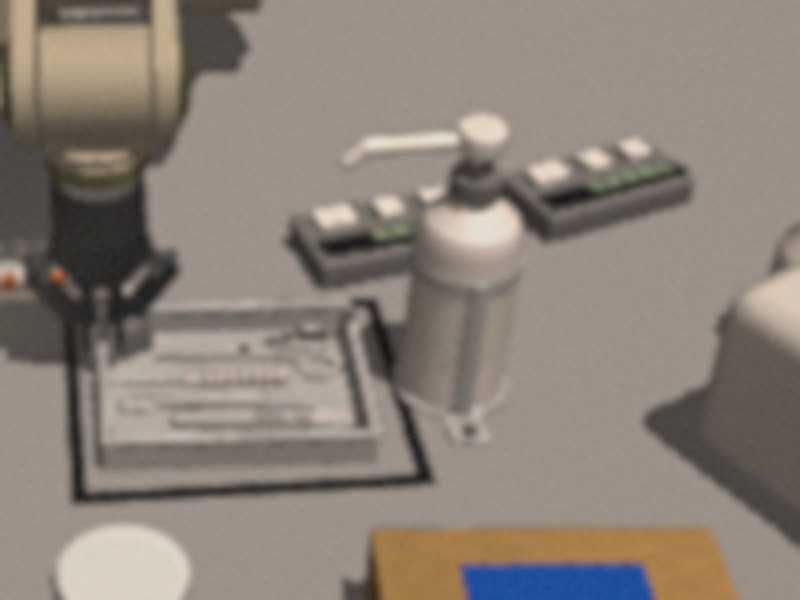

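```bash
python3 -c "
from h import *
a=w('wrist',(235,136),0);b=w('wrist',(273,189),.032);c=w('wrist',(555,205),.032);d=w('wrist',(530,140),0)
print(a,b,c,d)
th=np.radians(-4.5);R=np.array([[np.cos(th),-np.sin(th)],[np.sin(th),np.cos(th)]])
print(R.T@(b-a)[:2], R.T@(c-d)[:2],np.degrees(np.arctan2(*(b-c)[:2])),np.degrees(np.arctan2(*(a-d)[:2])))"
```

```text
[0.4819 0.0326 0.    ] [0.5023 0.0498 0.032 ] [0.5204 0.2014 0.032 ] [0.4889 0.2067 0.    ]
[0.019  0.0187] [ 0.0318 -0.0028] -173.17867042966944 -177.6805852593217
```

carry_out(
  increments=[
    [0, 0, 0, 0, 0, 0, 28],
    [0, 0, 0, 0, 0, 0, 28],
    [0, 0, 0, 0, 0, 0, 28],
    [0, -0.02, 0, 0, 0, 0, 28],
    [0, -0.06, 0, 0, 0, 0, 28],
    [0, -0.11, 0, 0, 0, 0, 28],
    [0, -0.16, 0, 0, 0, 0, 28],
    [0, -0.16, 0, 0, 0, 0, 28],
  ],
)

```text
time_s: 39.35
ee_pos: [0.5471, 0.0474, 0.1405]
tcp_rot: [[0.079, 0.011, -0.997], [0.997, -0.002, 0.079], [-0.001, -1.0, -0.011]]
ft_force: [-0.6, -0.9, 0.7]
gripper_width: 0.283
```

```bash
python3 tv.py p1 0.0 .46 .74 .0 .32; python3 -c "
from h import *
for q in tip_of('wrist','pump_top')[:3]+[None]:
    if q: print(q,w('wrist',q['uv'],.246))
im=get_image('top');save(im,'p1top',(160,160,330,300),4.5)
for q in tip_of('top','pump_top')[:3]: print(q,w('top',q['uv'],.246))
for q in tip_of('scene','pump_top')[:3]: print(q,w('scene',q['uv'],.246))
"
```

```text
t 39.35 p [0.5471 0.0474 0.1405] yaw 85.49 F [-0.6 -0.9  0.7] w 0.283 j [ -7.  26.  83.  -0.  70. -93.]
{'uv': [182.0, 275.8], 'score': 0.56} [0.394  0.3372 0.246 ]
{'uv': [189.9, 203.5], 'score': 0.5} [0.6058 0.3167 0.246 ]
{'uv': [244.3, 230.3], 'score': 0.35} [0.5228 0.1568 0.246 ]
{'uv': [370.3, 179.8], 'score': 0.83} [0.6016 0.3274 0.246 ]
```

View pics/p1_t.png

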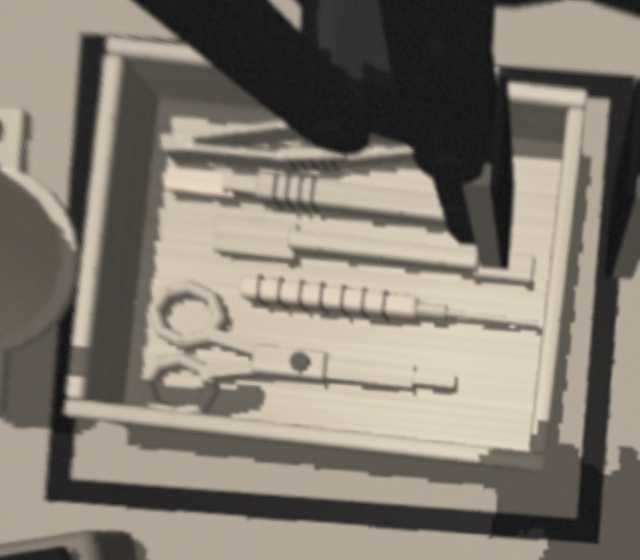

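View pics/p1top.png

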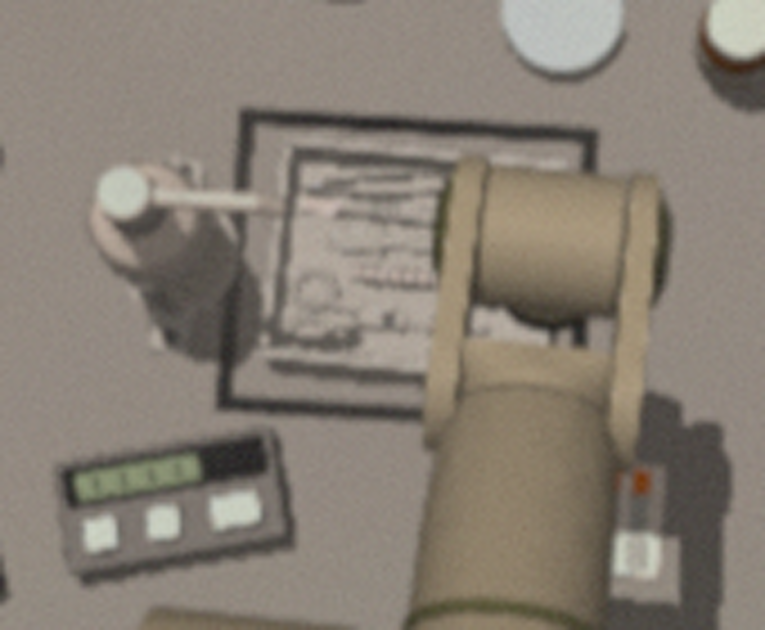

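```bash
python3 -c "
from h import *
print(w('top',(187.8,202.9),.246))
inc((.5471,.0474,.33),85);inc((.607,.323,.33),85)"
```

```text
[0.6078 0.3229 0.246 ]
inc [-0.0001, -0.2633, -0.0039] [-0.002, 0.0052, 0.0] rows>= 4.7
inc [0.3726, -0.2634, -0.0545] [-0.002, 0.0052, 0.0] rows>= 8.3
```

carry_out(
  increments=[
    [0, -0.06, 0, 0, 0, 0, 0],
    [0, -0.12, 0, 0, 0, 0, 0],
    [0, -0.18, 0, 0, 0, 0, 0],
    [0.03, -0.24, -0.02, 0, 0, 0, 0],
    [0.08, -0.26, -0.03, 0, 0, 0, 0],
    [0.14, -0.26, -0.05, 0, 0, 0, 0],
    [0.2, -0.26, -0.055, 0, 0, 0, 0],
    [0.26, -0.26, -0.055, 0, 0, 0, 0],
    [0.32, -0.26, -0.055, 0, 0, 0, 0],
    [0.37, -0.26, -0.055, 0, 0, 0, 0],
  ],
)

```text
time_s: 40.43
ee_pos: [0.6054, 0.2992, 0.3269]
tcp_rot: [[0.079, -0.003, -0.997], [0.997, -0.001, 0.079], [-0.001, -1.0, 0.003]]
ft_force: [1.0, 0.9, 0.7]
gripper_width: -0.002
```

carry_out(
  increments=[
    [0, 0, 0, 0, 0, 0, 0],
    [0, 0, 0, 0, 0, 0, 0],
  ],
)

```text
time_s: 40.6
ee_pos: [0.6052, 0.2993, 0.3261]
tcp_rot: [[0.076, -0.004, -0.997], [0.997, -0.001, 0.076], [-0.002, -1.0, 0.004]]
ft_force: [0.4, -0.8, -0.5]
gripper_width: 0.0
```

```bash
python3 -c "
from h import *
s=S();im=get_image('wrist');save(im,'q1',(130,80,430,400),2)
inc((.608,.323,.252),85)
print(proj('wrist',(.608,.323,.246),s),proj('wrist',(.627,.323,.246),s),proj('wrist',(.589,.323,.246),s),proj('wrist',(.608,.342,.246),s))
for q in tip_of('wrist','pump_top')[:3]: print(q,w('wrist',q['uv'],.246,s))"
```

```text
t 40.6 p [0.6052 0.2993 0.3261] yaw 85.66 F [ 0.4 -0.8 -0.5] w 0.0 j [ 16.  34.  38.  -0. 108. -69.]
inc [0.034, 0.0998, -0.0012] [-0.0019, 0.006, -0.0009] rows>= 1.9
[310.4939 217.4451] [311.529 241.621] [309.2715 192.026 ] [336.265  215.5387]
{'uv': [313.4, 217.8], 'score': 0.65} [0.6084 0.3251 0.246 ]
{'uv': [322.9, 14.6], 'score': 0.39} [0.4638 0.3409 0.246 ]
```

View pics/q1.png

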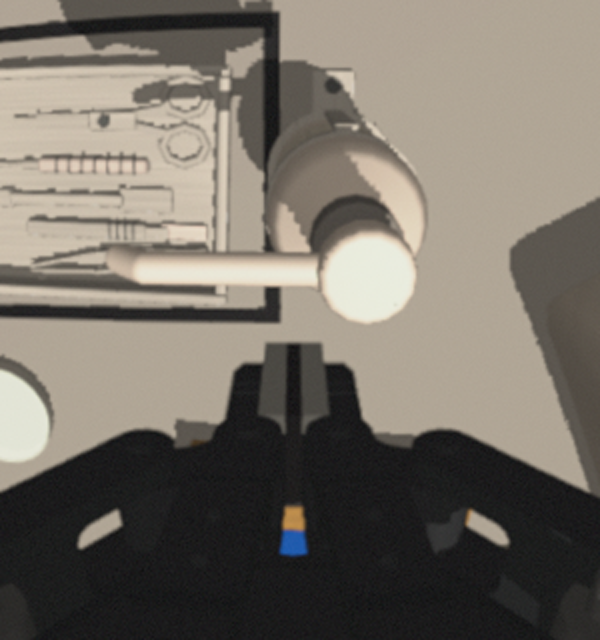

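carry_out(
  increments=[
    [0.034, 0, -0.002, 0, 0, 0, 0],
    [0.034, 0.03, -0.002, 0, 0, 0, 0],
    [0.034, 0.06, -0.002, 0, 0, 0, 0],
    [0.034, 0.085, -0.002, 0, 0, 0, 0],
    [0.034, 0.095, -0.002, 0, 0, 0, 0],
    [0.034, 0.095, -0.002, 0, 0, 0, 0],
  ],
)

```text
time_s: 41.2
ee_pos: [0.6087, 0.321, 0.2559]
tcp_rot: [[0.081, -0.004, -0.997], [0.997, -0.001, 0.081], [-0.002, -1.0, 0.004]]
ft_force: [0.4, 0.4, -0.8]
gripper_width: -0.001
```

```bash
python3 -c "
from h import *
s=S();im=get_image('wrist');save(im,'q2',(130,80,430,400),1.5)"
```

```text
t 41.2 p [0.6087 0.321  0.2559] yaw 85.37 F [ 0.4  0.4 -0.8] w -0.001 j [ 18.  36.  45.  -0.  99. -67.]
```

View pics/q2.png

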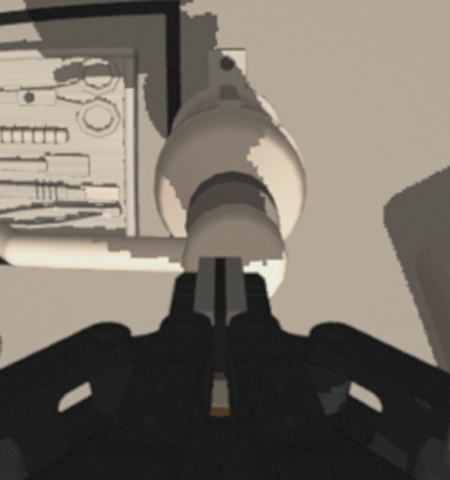

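carry_out(
  increments=[
    [0.005, 0, 0, 0, 0, 0, 0],
    [0.005, 0.01, 0, 0, 0, 0, 0],
    [0.005, 0.018, 0, 0, 0, 0, 0],
    [0.005, 0.024, 0, 0, 0, 0, 0],
    [0.005, 0.029, 0, 0, 0, 0, 0],
    [0.005, 0.033, 0, 0, 0, 0, 0],
    [0.005, 0.035, 0, 0, 0, 0, 0],
    [0.005, 0.035, 0, 0, 0, 0, 0],
  ],
)

```text
time_s: 41.92
ee_pos: [0.6095, 0.3265, 0.2326]
tcp_rot: [[0.079, 0.003, -0.997], [0.997, 0.001, 0.079], [0.001, -1.0, -0.003]]
ft_force: [0.2, 0.2, 7.5]
gripper_width: 0.009
```

```bash
python3 -c "
from h import *
s=S()"
```

```text
t 41.92 p [0.6095 0.3265 0.2326] yaw 85.48 F [0.2 0.2 7.5] w 0.009 j [ 18.  37.  48.   0.  95. -67.]
```

carry_out(
  increments=[
    [0, 0.003, 0, 0, 0, 0, 0],
    [0, 0.005, 0, 0, 0, 0, 0],
    [0, 0.005, 0, 0, 0, 0, 0],
  ],
)

```text
time_s: 42.17
ee_pos: [0.6096, 0.3266, 0.232]
tcp_rot: [[0.079, 0.007, -0.997], [0.997, 0.002, 0.079], [0.003, -1.0, -0.006]]
ft_force: [-3.6, -0.5, 20.8]
gripper_width: -0.001
```

carry_out(
  increments=[
    [0, -0.015, 0, 0, 0, 0, 0],
    [0, -0.03, 0, 0, 0, 0, 0],
    [0, -0.048, 0, 0, 0, 0, 0],
    [0, -0.048, 0, 0, 0, 0, 0],
    [0, -0.048, 0, 0, 0, 0, 0],
    [0, -0.048, 0, 0, 0, 0, 0],
    [0, -0.048, 0, 0, 0, 0, 0],
  ],
)

```text
time_s: 42.75
ee_pos: [0.6089, 0.3262, 0.2623]
tcp_rot: [[0.079, -0.002, -0.997], [0.997, -0.001, 0.079], [-0.001, -1.0, 0.002]]
ft_force: [0.4, -0.2, -1.0]
gripper_width: -0.004
```

carry_out(
  increments=[
    [0, 0.01, 0, 0, 0, 0, 0],
    [0, 0.02, 0, 0, 0, 0, 0],
    [0, 0.028, 0, 0, 0, 0, 0],
    [0, 0.034, 0, 0, 0, 0, 0],
    [0, 0.039, 0, 0, 0, 0, 0],
    [0, 0.043, 0, 0, 0, 0, 0],
    [0, 0.046, 0, 0, 0, 0, 0],
    [0, 0.048, 0, 0, 0, 0, 0],
    [0, 0.048, 0, 0, 0, 0, 0],
  ],
)

```text
time_s: 43.5
ee_pos: [0.6092, 0.3264, 0.2319]
tcp_rot: [[0.079, 0.005, -0.997], [0.997, 0.002, 0.079], [0.002, -1.0, -0.005]]
ft_force: [-6.9, -2.3, 22.1]
gripper_width: 0.001
```

carry_out(
  increments=[
    [0, -0.015, 0, 0, 0, 0, 0],
    [0, -0.03, 0, 0, 0, 0, 0],
    [0, -0.05, 0, 0, 0, 0, 0],
    [0, -0.1, 0, 0, 0, 0, 0],
    [0, -0.1, 0, 0, 0, 0, 0],
    [0, -0.1, 0, 0, 0, 0, 0],
  ],
)

```text
time_s: 44.0
ee_pos: [0.6095, 0.3265, 0.3043]
tcp_rot: [[0.079, 0.004, -0.997], [0.997, 0.001, 0.079], [0.001, -1.0, -0.003]]
ft_force: [0.5, 0.8, -1.6]
gripper_width: -0.001
```

```bash
python3 -c "
from h import *
s=S();im=get_image('wrist');save(im,'r1',(130,0,430,320),2)
for p in [(182.2,278.4),(196.2,276),(212.4,272.9)]: print(w('top',p,.04))
for n in ['key_clear_top','key_minutes_top','key_start_top']:
  for q in tip_of('wrist',n)[:3]: print(n,q,w('wrist',q['uv'],.04,s))
for q in tip_of('wrist','pump_top')[:2]: print(q,w('wrist',q['uv'],.246,s))
inc((.41,.32,.2),85)
"
```

```text
t 44.0 p [0.6095 0.3265 0.3043] yaw 85.48 F [ 0.5  0.8 -1.6] w -0.001 j [ 18.  36.  38.  -0. 106. -67.]
[0.3975 0.3737 0.04  ]
[0.4044 0.3279 0.04  ]
[0.4135 0.2749 0.04  ]
key_clear_top {'uv': [161.0, 137.0], 'score': 0.62} [0.5516 0.1803 0.04  ]
key_clear_top {'uv': [303.7, 5.4], 'score': 0.51} [0.3998 0.3764 0.04  ]
key_minutes_top {'uv': [265.1, 11.3], 'score': 0.81} [0.4048 0.328  0.04  ]
key_minutes_top {'uv': [51.6, 273.1], 'score': 0.37} [ 0.7453 -0.072   0.04  ]
key_start_top {'uv': [226.6, 20.9], 'score': 0.93} [0.4124 0.2794 0.04  ]
{'uv': [276.6, 225.2], 'score': 0.66} [0.6092 0.3259 0.246 ]
inc [-0.0291, 0.1356, 0.2635] [-0.0015, 0.0053, -0.0006] rows>= 5.4
```

View pics/r1.png

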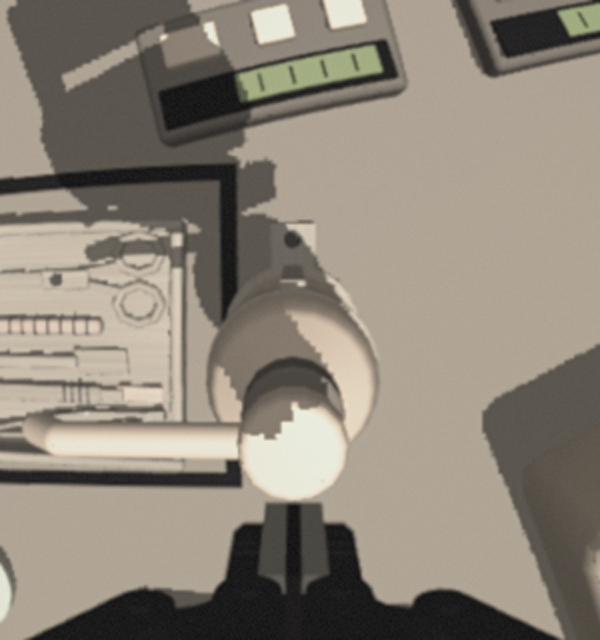

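```bash
python3 -c "
from h import *
inc((.398,.375,.12),85.5)
"
```

```text
inc [0.0429, 0.2423, 0.285] [-0.0015, -0.0003, -0.0006] rows>= 6.8
```

carry_out(
  increments=[
    [0.01, 0, 0.05, 0, 0, 0, 0],
    [0.02, 0, 0.1, 0, 0, 0, 0],
    [0.03, 0.04, 0.15, 0, 0, 0, 0],
    [0.04, 0.08, 0.2, 0, 0, 0, 0],
    [0.042, 0.13, 0.25, 0, 0, 0, 0],
    [0.042, 0.18, 0.286, 0, 0, 0, 0],
    [0.042, 0.23, 0.286, 0, 0, 0, 0],
    [0.042, 0.245, 0.286, 0, 0, 0, 0],
    [0.042, 0.245, 0.286, 0, 0, 0, 0],
  ],
)

```text
time_s: 45.0
ee_pos: [0.3935, 0.3731, 0.1134]
tcp_rot: [[0.078, -0.011, -0.997], [0.997, -0.006, 0.078], [-0.007, -1.0, 0.01]]
ft_force: [-0.7, -0.3, -0.3]
gripper_width: -0.0
```

```bash
python3 -c "
from h import *
s=S();im=get_image('wrist');save(im,'s1',(100,0,460,400),1.5)
for n in ['key_clear_top','key_minutes_top','key_start_top']:
  for q in tip_of('wrist',n)[:2]: print(n,q,w('wrist',q['uv'],.04,s))
print(proj('wrist',(.398,.375,.04),s))
"
```

```text
t 45.0 p [0.3935 0.3731 0.1134] yaw 85.55 F [-0.7 -0.3 -0.3] w -0.0 j [ 31.  28.  85.   0.  67. -55.]
key_clear_top {'uv': [282.6, 227.2], 'score': 0.66} [0.3994 0.3757 0.04  ]
key_clear_top {'uv': [531.5, 147.6], 'score': 0.63} [0.3485 0.5888 0.04  ]
key_minutes_top {'uv': [490.8, 161.4], 'score': 0.97} [0.3597 0.5424 0.04  ]
key_minutes_top {'uv': [218.5, 236.3], 'score': 0.75} [0.4031 0.329  0.04  ]
key_start_top {'uv': [434.4, 182.7], 'score': 0.83} [0.3743 0.49   0.04  ]
key_start_top {'uv': [159.4, 255.0], 'score': 0.81} [0.4157 0.2799 0.04  ]
[281.415  225.3939]
```

View pics/s1.png

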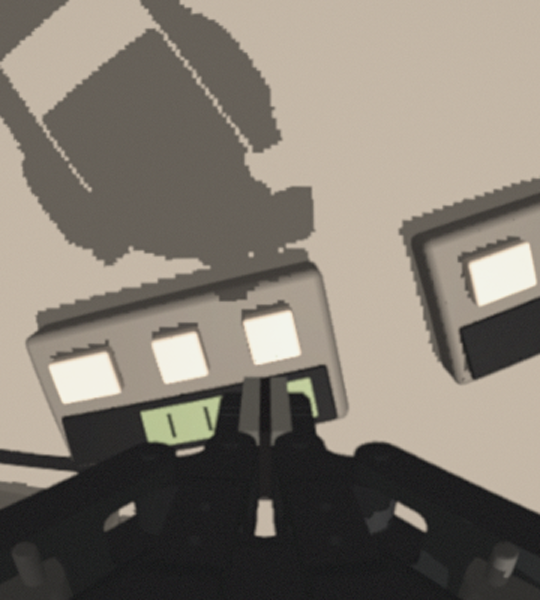

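carry_out(
  increments=[
    [0.002, 0.03, -0.003, 0, 0, 0, 0],
    [0.002, 0.06, -0.003, 0, 0, 0, 0],
    [0.002, 0.08, -0.003, 0, 0, 0, 0],
    [0.002, 0.085, -0.003, 0, 0, 0, 0],
    [0.002, 0.085, -0.003, 0, 0, 0, 0],
    [0.002, 0.085, -0.003, 0, 0, 0, 0],
  ],
)

```text
time_s: 45.7
ee_pos: [0.4013, 0.3764, 0.0568]
tcp_rot: [[0.079, 0.002, -0.997], [0.997, 0.001, 0.079], [0.002, -1.0, -0.002]]
ft_force: [0.2, 0.1, -0.2]
gripper_width: 0.0
```

```bash
python3 -c "
from h import *
s=S();im=get_image('wrist');save(im,'s2',(130,80,430,400),2)
inc((.398,.375,.031))
"
```

```text
t 45.7 p [0.4013 0.3764 0.0568] yaw 85.46 F [ 0.2  0.1 -0.2] w 0.0 j [ 31.  33.  88.  -0.  59. -55.]
inc [-0.0023, 0.0345, 0.0042] [0.0, 0.0, 0.0] rows>= 0.6
```

View pics/s2.png

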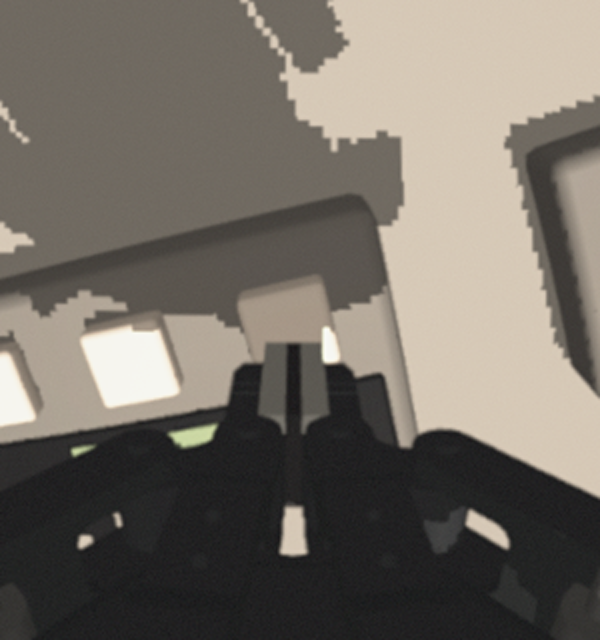

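carry_out(
  increments=[
    [-0.001, 0, 0.003, 0, 0, 0, 0],
    [-0.001, 0.01, 0.003, 0, 0, 0, 0],
    [-0.001, 0.018, 0.003, 0, 0, 0, 0],
    [-0.001, 0.024, 0.003, 0, 0, 0, 0],
    [-0.001, 0.029, 0.003, 0, 0, 0, 0],
    [-0.001, 0.032, 0.003, 0, 0, 0, 0],
    [-0.001, 0.034, 0.003, 0, 0, 0, 0],
    [-0.001, 0.034, 0.003, 0, 0, 0, 0],
  ],
)

```text
time_s: 46.42
ee_pos: [0.398, 0.3756, 0.0341]
tcp_rot: [[0.078, 0.003, -0.997], [0.997, 0.001, 0.078], [0.001, -1.0, -0.003]]
ft_force: [-13.4, -9.6, 48.7]
gripper_width: 0.004
```

carry_out(
  increments=[
    [0, -0.01, 0, 0, 0, 0, 0],
    [0, -0.03, 0, 0, 0, 0, 0],
    [0, -0.035, 0, 0, 0, 0, 0],
    [0, -0.035, 0, 0, 0, 0, 0],
    [-0.03, -0.035, -0.006, 0, 0, 0, 0],
    [-0.06, -0.035, -0.012, 0, 0, 0, 0],
    [-0.06, -0.035, -0.012, 0, 0, 0, 0],
    [-0.06, -0.035, -0.012, 0, 0, 0, 0],
  ],
)

```text
time_s: 47.08
ee_pos: [0.4032, 0.3291, 0.0551]
tcp_rot: [[0.081, -0.001, -0.997], [0.997, -0.001, 0.081], [-0.001, -1.0, 0.001]]
ft_force: [0.5, 0.8, -0.3]
gripper_width: 0.001
```

```bash
python3 -c "
from h import *
s=S();im=get_image('wrist');save(im,'s3',(130,80,430,400),2)
inc((.404,.329,.0335))
"
```

```text
t 47.08 p [0.4032 0.3291 0.0551] yaw 85.38 F [ 0.5  0.8 -0.3] w 0.001 j [ 26.  31.  93.   0.  56. -59.]
inc [-0.0009, 0.029, -0.0011] [0.0, 0.0, 0.0] rows>= 0.5
```

View pics/s3.png

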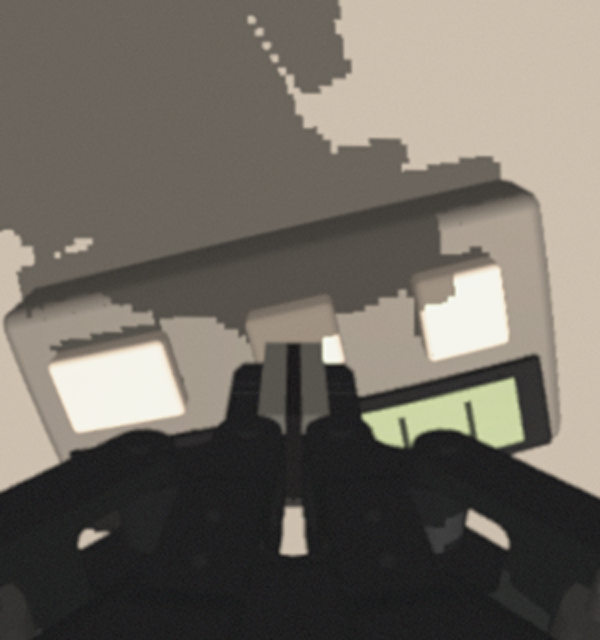

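Over the middle key. Press, with less depth.

carry_out(
  increments=[
    [0, 0.008, 0.001, 0, 0, 0, 0],
    [0, 0.015, 0.001, 0, 0, 0, 0],
    [0, 0.02, 0.001, 0, 0, 0, 0],
    [0, 0.024, 0.001, 0, 0, 0, 0],
    [0, 0.027, 0.001, 0, 0, 0, 0],
    [0, 0.027, 0.001, 0, 0, 0, 0],
  ],
)

```text
time_s: 47.63
ee_pos: [0.4021, 0.3302, 0.0354]
tcp_rot: [[0.079, -0.001, -0.997], [0.997, 0.0, 0.079], [0.0, -1.0, 0.001]]
ft_force: [-2.9, 1.8, 3.1]
gripper_width: -0.001
```

carry_out(
  increments=[
    [0, 0.001, 0, 0, 0, 0, 0],
    [0, 0.002, 0, 0, 0, 0, 0],
    [0, 0.002, 0, 0, 0, 0, 0],
  ],
)

```text
time_s: 47.88
ee_pos: [0.4024, 0.3301, 0.035]
tcp_rot: [[0.079, 0.0, -0.997], [0.997, 0.001, 0.079], [0.001, -1.0, -0.0]]
ft_force: [-4.6, 0.3, 9.4]
gripper_width: -0.0
```

carry_out(
  increments=[
    [0, -0.01, 0, 0, 0, 0, 0],
    [0, -0.03, 0, 0, 0, 0, 0],
    [0, -0.03, 0, 0, 0, 0, 0],
    [0, -0.03, 0, 0, 0, 0, 0],
    [-0.03, -0.03, -0.009, 0, 0, 0, 0],
    [-0.068, -0.03, -0.019, 0, 0, 0, 0],
    [-0.068, -0.03, -0.019, 0, 0, 0, 0],
    [-0.068, -0.03, -0.019, 0, 0, 0, 0],
  ],
)

```text
time_s: 48.55
ee_pos: [0.4128, 0.2769, 0.0562]
tcp_rot: [[0.081, -0.001, -0.997], [0.997, -0.0, 0.081], [-0.001, -1.0, 0.001]]
ft_force: [-0.1, -0.3, 0.0]
gripper_width: -0.001
```

```bash
python3 -c "
from h import *
s=S();im=get_image('wrist');save(im,'s4',(130,80,430,400),2)
"
```

```text
t 48.55 p [0.4128 0.2769 0.0562] yaw 85.35 F [-0.1 -0.3  0. ] w -0.001 j [ 20.  29.  97.  -0.  55. -65.]
```

View pics/s4.png

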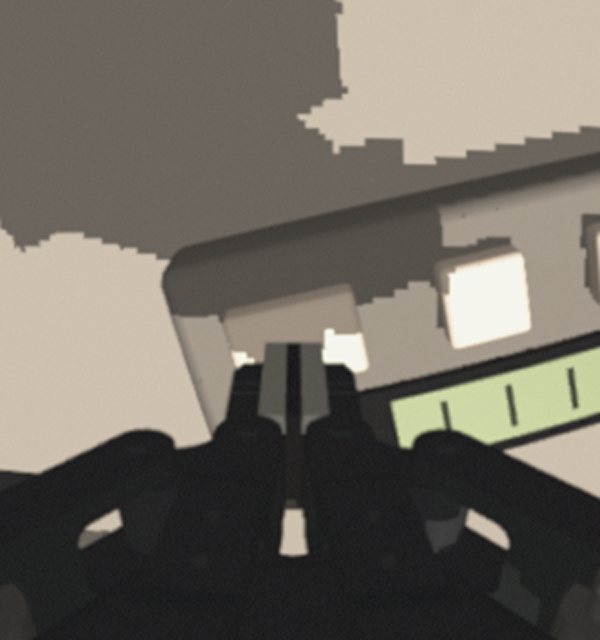

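Over the start key; press gently to the stop.

carry_out(
  increments=[
    [0, 0.008, 0.001, 0, 0, 0, 0],
    [0, 0.015, 0.001, 0, 0, 0, 0],
    [0, 0.02, 0.001, 0, 0, 0, 0],
    [0, 0.025, 0.001, 0, 0, 0, 0],
    [0, 0.028, 0.001, 0, 0, 0, 0],
    [0, 0.03, 0.001, 0, 0, 0, 0],
    [0, 0.03, 0.001, 0, 0, 0, 0],
  ],
)

```text
time_s: 49.18
ee_pos: [0.4115, 0.2784, 0.0349]
tcp_rot: [[0.079, -0.0, -0.997], [0.997, 0.0, 0.079], [0.0, -1.0, 0.0]]
ft_force: [-4.9, 0.6, 12.3]
gripper_width: -0.002
```

carry_out(
  increments=[
    [0, -0.02, 0, 0, 0, 0, 0],
    [0, -0.06, 0, 0, 0, 0, 0],
    [0, -0.12, 0, 0, 0, 0, 0],
    [0, -0.18, 0, 0, 0, 0, 0],
    [0, -0.24, 0, 0, 0, 0, 0],
    [0, -0.3, 0, 0, 0, 0, 0],
    [0, -0.3, 0, 0, 0, 0, 0],
    [0, -0.3, 0, 0, 0, 0, 0],
  ],
)

```text
time_s: 49.85
ee_pos: [0.4131, 0.2785, 0.263]
tcp_rot: [[0.079, 0.008, -0.997], [0.997, 0.003, 0.079], [0.003, -1.0, -0.007]]
ft_force: [0.2, -0.2, -0.1]
gripper_width: -0.0
```

```bash
python3 -c "
from h import *
s=S();save(get_image('wrist'),'z1');save(get_image('top'),'z2',(160,120,460,310),2.6);save(get_image('scene'),'z3',(50,120,480,370),1.8)
"
```

```text
t 49.85 p [0.4131 0.2785 0.263 ] yaw 85.49 F [ 0.2 -0.2 -0.1] w -0.0 j [ 20.  15.  79.  -0.  85. -65.]
```

View pics/z1.png

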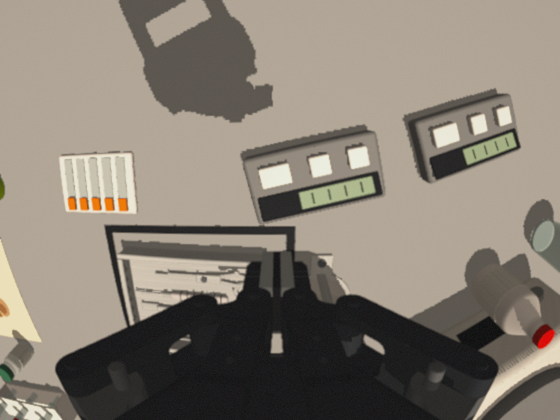

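View pics/z2.png

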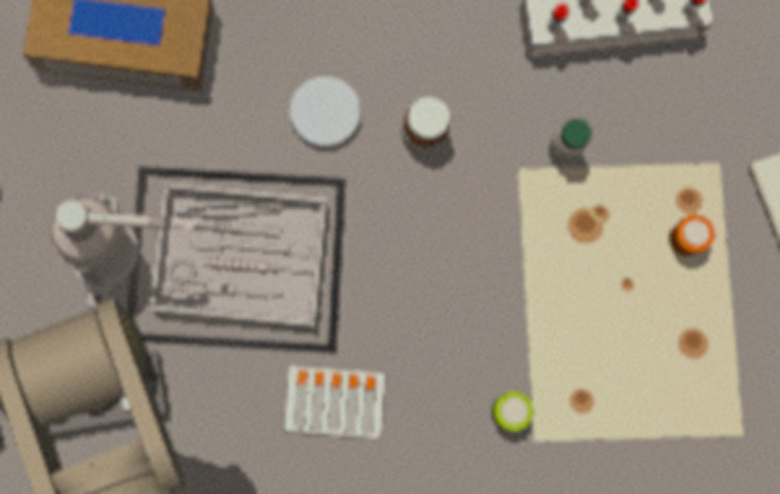

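View pics/z3.png

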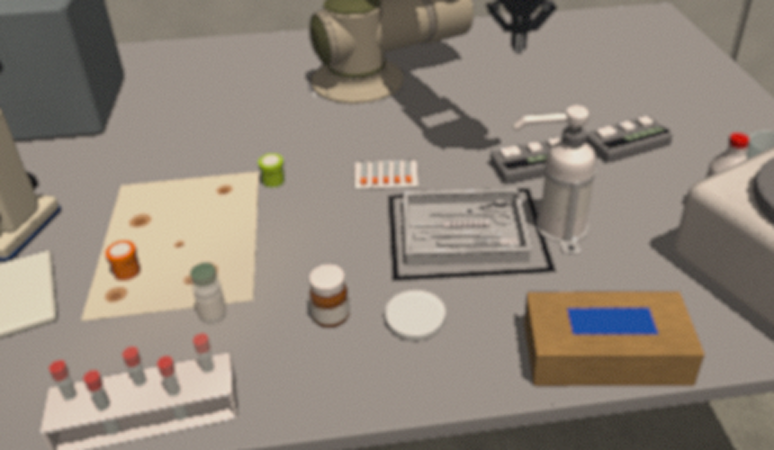

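```bash
python3 -c "
from h import *
S();print(close_job())"
```

```text
t 50.0 p [0.4115 0.2778 0.2579] yaw 85.48 F [-0.1 -0.2 -0.6] w 0.002 j [ 20.  15.  80.  -0.  85. -65.]
the job is handed in; nothing more can be done
None
```

The job is done and handed in at 50.0 s. All five instruments (scissors, forceps, knife, spatula and needle) lie flat in the tray. I slid the tray by its rim into the taped outline, pumped twice, and pressed the timer keys clear, minutes and start in that order.

- **Last pictures:** the bench pad is empty of instruments and all five lie flat in the tray. The tray is inside the tape, about 19 mm clear on both sides at the one corner I measured. The pump head is up, and the other things on the bench look undisturbed.
- **Pump:** both strokes reached the stop, at 21 N and 22 N, and the head came back up after each.
- **Keys:** I used the timer nearest the base; a second, identical one stands to its left. All three keys went down to their stops.
- **What was off:** the clear key took about 49 N through the closed fingertips, harder than I meant. The other two took 9 N and 12 N. The limit you gave is 40 N for the arm or gripper body. I took it not to cover the fingertips, but I can't confirm that. I did not see any instrument knocked aside or the grip slacken.

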